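# Fit the rear axle to a model car chassis and hold it

### The arm

A 7-joint arm with a two-finger parallel gripper is mounted at the origin on the work surface. World frame = base frame: x ahead of the robot, y to its left, z up, the work surface at z = 0. Lengths are in m, angles in rad, forces in N, time in s.
With the tool pointing down it reaches from about 0.4 to 0.875 m from the base axis. Payload 19.3 kg.
Tool frame: the origin (TCP) lies midway between the tips of the shut fingers; the grasp point (between the pads) lies 19 mm behind it; z points along the fingers, y is the line along which they close (so a half turn about z gives the same grasp; the last joint's range is limited). The gripper opens to 85 mm and grips with 20 to 120 N. Pads are 22 mm wide; open, the fingers measure 114 mm over their backs; the gripper's body (76 mm by 85 mm) begins 54 mm behind the grasp point. The pads swing forward as they close: fully open they stand 13 mm farther back than shut.
Start: joints at [1.228, 0.521, -0.036, 1.599, 0.021, 1.021, -0.113], TCP at [0.168, -0.602, 0.195] pointing down, gripper open.
Joint ranges: [-2.91, 2.91], [-0.3, 2.13], [-1.5, 1.42], [0.17, 2.43], [-1.26, 4.41], [0.16, 1.93], [-2.52, 2.52]. Speed limits (rad/s): [1.89, 1.89, 2.39, 2.39, 3.01, 3.01, 3.01].

### API

Orientations are given as [roll, pitch, yaw] about the fixed x, y, z axes, in that order (R = Rz(yaw) Ry(pitch) Rx(roll)).
In Python, from workcell import bot gives the robot as it stands.
- The arm moves only by the tool move_arm, never from a script. Its argument "series" is a list of rows, each a list of 3 entries, a list of its own where there are three numbers: the shift along the tool's x, y, z in cm, then the turn, a rotation vector about the tool's x, y, z in rad, then the opening in per cent of the stroke, from 0 (shut) to 100 (fully open). A call has 1 to 20 rows; each row is the pose to reach, as a shift and turn from the pose commanded when the call began, along the tool's axes at that moment; what a row does not reach only later rows make up. A row lasts 1/12 s, in which the tool goes at most 41.7 mm and 7.16 degrees, less where a joint would pass 70% of its speed; a pose out of reach is approached as far as the arm can. A call with a gripper value outside its range is refused whole. The fingers move at their own pace and stop on an object; "squeeze" is the grip in N (left out, the last holds). Time passes only in rows, so rows that repeat a pose let the fingers close. It gives the time, the measured TCP pose, the force, the opening and the grip force at its end, in the units of the state.
- bot.observe(): the state, without advancing time (a new reading comes with each control period).
- bot.grab_frame(name): name is "side" or "top" or "wrist"; returns (picture, depth): 384x512x3 uint8, red, green, blue; 384x512 float32, m along the optical axis (not along the pixel's ray), 0 where there is no reading.
- bot.camera_params(name): a dict with "fovy" (degrees; the focal length in pixels is half the picture's height over the tangent of half this angle, whatever the lens; pixels are square), "cx", "cy" (the principal point, pixels), "R" (3x3) and "t" (3): a world point X has camera coordinates R X + t; the wrist camera has in their place "tool_from_camera" (4x4, takes a point from camera to tool coordinates, whose origin is the TCP and whose axes are the flange's). Camera axes: x right, y down, z forward; pixel columns grow to the right and rows downward; lengths in m; the calibration is good to about 2 mm. The wrist camera is an equidistant fisheye: a pixel r from the principal point sees the ray r / f radians off the axis. A picture is of the moment at which its call begins: read the wrist's pose just before it. camera_params takes no time and is no camera call.
- bot.job_done(): hands the job in; it is judged then, once.
Trained networks look in the newest picture that a camera, given by its name, has taken for a name from the list of things; names that differ only in an ending like _2 or _b are one class to them, and where a whole thing is asked for, a point or a joint stands for the part that bears it (a point fixed in the world has none). Each returns a list of dicts, best first, with "conf" (0 to 1); they miss things now and then, are a little off and sometimes report something else, mostly with a low value. They report only what shows in the picture. A call takes as long as a camera call.
- bot.find_in(camera, thing): "bbox" ([left, top, right, bottom] in pixels, round what is visible of it).
- bot.trace(camera, thing): "mask" (384x512 bool, what is visible of it) and "bbox" ([left, top, right, bottom] in pixels, round what is visible of it).
The state is a dict: "clock": time; "qpos": joint angles; "qd": joint speeds; "joint_efforts": joint torques, N m; "position": TCP position; "tool_rot": TCP orientation; "force": force on the tool from outside, world axes, zero at the start; "moment": the same for the moment, N m; "grip_width": finger opening in m; "finger_force": force on a finger pad.
Only numpy, scipy, OpenCV 4.12 (cv2) and the standard library are available. Lean on these libraries where they do the work, as an engineer would, in place of code of your own. Each camera call takes 0.05 s, during which the arm holds its last target. There are 200 camera calls.

### The job

The bare chassis of the model car is already lying in the work stand: swing the stand's hold-down clamp right down onto it first, so that its rubber foot rests on the chassis. Then take the rear axle from its rack by the wheel and thread it from the chassis' left side, gently and without forcing it, through the left rear bush and on through the right one, until the wheel's hub comes up to the left bush. Finish while still holding it by the wheel, with the axle spanning both bushes, so that I can press the second wheel onto the bare end; leave the body shell, the paint jar and the screwdriver alone.

Things in the scene. Friction and masses are not known exactly. Their poses are not given: they have to be found in the camera images.
- clamp_arm (a joint): Angle in rad of the hold-down clamp's steel arm on the stand. 0 = level, rubber foot resting on the chassis (closed); about 1.57 = arm upright (open); range -0.03 to 1.75. It starts open, between 1.15 and 1.65. The hinge is stiff (about 0.25 N m of friction) and stays where it is left.
- clamp_hinge (a point): Point on the clamp's hinge, 134 mm above the table, on the right-hand (-y) side of the stand. Its x axis is the hinge axis and points to the car's nose; y points along the arm to the knob (turns with the arm). Closing turns the knob about the hinge towards the car's left side and down.
- clamp_knob (a point): Centre of the black ball knob, 22 mm in diameter, at the free end of the clamp's arm, 112 mm from the hinge. The arm is a steel bar 12 mm wide (along the hinge axis) and 9 mm thick; its rubber foot hangs 37 mm below it, 75 mm from the hinge. With the clamp closed the knob stands over the chassis, 134 mm above the table and 47 mm above the chassis' floor.
- chassis: Cream chassis of a 1:12 model car (0.45 kg), loose in the grey stand with 1 mm of play, nose away from the robot, rear axle missing. Origin: on its underside, 82 mm above the table, under the middle of the rear axle's line; x to the nose, y to its left, z up. Floor 80 mm wide, 5 mm thick; engine 27 mm high 24 to 66 mm ahead of the rear axle's line, clamp foot 90 mm ahead of it.
- bush_left (a point): Centre of the outer mouth of the left rear bush (flanged bronze, flange 22 mm in diameter). Axes as the chassis; the bore runs along y, 98 mm above the table. Bore 10 mm in diameter, flared to 16 mm at both mouths; bush 15 mm long.
- bush_right (a point): Centre of the outer mouth of the right rear bush, the same kind, in line with the left one: 90 mm from bush_left along the chassis' -y.
- wheel_center (a point): Centre of the rear wheel that is already on the axle: black rubber tyre 52 mm in diameter and 24 mm wide, gripped across its diameter from above. It lies on the axle's line, 45 mm above the table while in the rack. y axis points along the axle from the bare end to the wheel, z up in the rack.
- axle_hub (a point): Shoulder of the wheel's hub on the axle's line, 22 mm from wheel_center towards the bare end: the face (14 mm in diameter) that comes up to the left bush. The hub is 10 mm long, so the tyre's inner face stands 10 mm off it.
- axle_tip (a point): Bare rounded end of the steel axle, 7 mm in diameter, 115 mm beyond axle_hub and 137 mm from wheel_center. The axle lies level in two V notches of the wooden rack, 8 and 83 mm from the hub, and lifts straight out; the posts' tops are 50 mm above the table. Axle with wheel about 0.085 kg.
- axle_rack: Wooden rack that holds the axle: board 44 mm (x) by 110 mm (y) with two notched posts, 50 mm high. Origin under the board's centre; the wheel overhangs at +y, its centre 80 mm from the origin.
- body_shell: Bystander: cream body shell of the car, 355 x 152 x 94 mm, on the right. Origin about at the table under its centre.
- paint_jar: Bystander: small amber paint jar with a white cap, 42 mm in diameter, 48 mm high. Origin under its centre.
- screwdriver: Bystander: screwdriver, 150 mm long, black handle, lying on the mat. Origin under its middle.

How it is judged:
On the way, in this order (a step that is already met when the one before it is completed fails the run):
1. the clamp is swung down onto the chassis (value of joint clamp_arm below 0.03 rad), for 0.3 s.
2. the axle's bare end has come through the left bush, from the left (y of axle_tip in the frame of bush_left between -0.085 and -0.017 m and x of axle_tip in the frame of bush_left between -0.006 and 0.006 m and z of axle_tip in the frame of bush_left between -0.006 and 0.006 m and value of joint clamp_arm below 0.03 rad), for 0.1 s.
At the end, for the whole second after the job is handed in: Clamp down (below 0.03 rad); axle in both bushes (within 5 mm and 0.08 rad of their line), bare end 15 mm or more out of the right one, hub within 7 mm of the left one; chassis moved under 8 mm; fingers still gripping the wheel (over 3 N, grasp within 45 mm of its centre) (value of joint clamp_arm below 0.03 rad and y of axle_tip in the frame of bush_right below -0.015 m and x of axle_tip in the frame of bush_right between -0.005 and 0.005 m and z of axle_tip in the frame of bush_right between -0.005 and 0.005 m and y of axle_hub in the frame of bush_left below 0.007 m and x of axle_hub in the frame of bush_left between -0.005 and 0.005 m and z of axle_hub in the frame of bush_left between -0.005 and 0.005 m and angle between the y axis of axle_tip and the y axis of chassis, either way round below 0.08 rad and contact force between the fingers and axle above 3 N and distance between the grasp point and wheel_center below 0.045 m and distance of chassis from where it was at the start of the episode below 0.008 m); the arm keeps its last pose, push and grip.
It fails at once if the axle is forced against the chassis (over 40 N) (contact force between axle and chassis above 40 N).
It fails at once if the chassis is knocked out of its place in the stand (over 12 mm) (distance of chassis from where it was at the start of the episode above 0.012 m).
It fails at once if a bystander is disturbed (moved over 25 mm) (distance of any of body_shell, paint_jar, screwdriver from where it was at the start of the episode above 0.025 m).
It also fails if it takes over 61 s, if anything falls off the work surface, if the arm or the gripper's body presses on something with over 40 N, if the wrist force passes 120 N, or if a joint passes its speed limit or range.

## Working session

There is one attempt and no reset: what is moved stays moved. The work goes in short steps, Python scripts to look and compute and a tool call to move; the robot and the scene stay as the last step left them, time stands still between calls to the robot, and variables do not carry over. Pictures are saved under pics/ and viewed, at most 10 in all, crops included, and the job is handed in when it is done.

Besides the shell and the picture viewer there is one more tool, called after "Emit:" in YAML: its name, and indented under it one key for each argument. move_arm: Moves the arm, as the interface text tells. Its arguments: {"type":"object","properties":{"series":{"type":"array"},"squeeze":{"type":"number"}},"required":["series"]}

```bash
mkdir -p pics; cat > h.py <<'E'
import numpy as np, cv2
from workcell import bot
from scipy.spatial.transform import Rotation as Ro
def cloud(name):
    s=bot.observe(); im,d=bot.grab_frame(name); p=bot.camera_params(name)
    f=192/np.tan(np.radians(p["fovy"])/2)
    v,u=np.mgrid[:384,:512]; a=(u-p["cx"])/f; b=(v-p["cy"])/f
    if name=="wrist":
        r=np.hypot(a,b)+1e-9; k=np.tan(r)/r; a=a*k;b=b*k
        P=np.stack([a*d,b*d,d],-1); T=np.array(p["tool_from_camera"])
        P=P@T[:3,:3].T+T[:3,3]
        R=Ro.from_euler("xyz",s["tool_rot"]).as_matrix(); P=P@R.T+np.array(s["position"])
    else:
        P=np.stack([a*d,b*d,d],-1); R=np.array(p["R"]); P=(P-np.array(p["t"]))@R
    P[d==0]=np.nan
    return im,P
def save(im,n,s=1.5): cv2.imwrite("pics/"+n,cv2.resize(im[:,:,::-1],None,fx=s,fy=s))
E
python3 - <<'E'
from h import *
print(bot.observe())
for c in ["side","top"]:
    im,P=cloud(c); save(im,c+"0.png"); np.savez(c+"0.npz",im=im,P=P)
    for t in ["clamp_knob","chassis","bush_left","wheel_center","axle_tip","axle_rack","clamp_hinge","paint_jar","screwdriver","body_shell"]:
        for r in bot.trace(c,t)[:1]:
            q=P[r["mask"]]; print(c,t,round(r["conf"],2),r["bbox"],np.nanmedian(q,0).round(3),np.nanpercentile(q,3,0).round(3),np.nanpercentile(q,97,0).round(3))
E
```

```text
{'clock': 0.0, 'qpos': array([ 1.22781357,  0.52204566, -0.03633186,  1.59999908,  0.02117175,
        1.02112912, -0.11279577]), 'qd': array([ 0.00070155,  0.00126695, -0.00211182,  0.00028591, -0.00175373,
       -0.00020343, -0.00129918]), 'joint_efforts': array([-1.39003250e-04, -9.27114558e+01,  1.98005028e+00, -3.69941819e+01,
        1.77337392e-02,  8.00992217e-03,  3.54656856e-05]), 'position': array([ 0.1682481 , -0.60152054,  0.19440919]), 'tool_rot': array([-3.14039675e+00,  6.04588167e-05,  2.72765975e-01]), 'force': array([0.49471526, 0.21991172, 0.07386673]), 'moment': array([0.0060415 , 0.01334818, 0.00655711]), 'finger_force': 0.0, 'grip_width': 0.08548484086547023}
side clamp_knob 0.59 [227.7, 125.1, 236.3, 158.8] [ 0.586 -0.148  0.213] [ 0.578 -0.157  0.138] [ 0.595 -0.117  0.257]
side chassis 0.7 [168.5, 155.6, 275.8, 211.2] [ 0.622 -0.07   0.093] [ 0.467 -0.133  0.084] [0.734 0.021 0.122]
side bush_left 0.9 [166.0, 156.2, 276.4, 207.4] [ 0.623 -0.07   0.093] [ 0.468 -0.136  0.08 ] [0.737 0.021 0.122]
side wheel_center 0.56 [146.3, 261.2, 181.0, 314.6] [0.616 0.27
[... 1166 characters left out ...]
0.633 0.287 0.072]
top axle_tip 0.67 [122.5, 142.1, 178.5, 159.7] [0.616 0.267 0.052] [ 0.588  0.163 -0.002] [0.64  0.305 0.072]
top axle_rack 0.67 [143.1, 139.8, 184.1, 159.8] [0.613 0.197 0.008] [0.597 0.147 0.003] [0.639 0.245 0.047]
top clamp_hinge 0.73 [278.3, 137.5, 295.2, 155.7] [ 0.585 -0.149  0.214] [ 0.577 -0.16   0.033] [ 0.623 -0.12   0.257]
top paint_jar 0.78 [164.8, 201.0, 182.1, 217.4] [0.452 0.154 0.046] [0.436 0.138 0.008] [0.472 0.173 0.053]
top screwdriver 0.81 [292.1, 215.6, 336.1, 250.6] [ 0.4   -0.256  0.022] [ 0.345 -0.291 -0.001] [ 0.428 -0.184  0.028]
top body_shell 0.79 [343.6, 119.9, 405.1, 245.5] [ 0.516 -0.39   0.056] [ 0.367 -0.466  0.024] [ 0.692 -0.326  0.091]
```

View pics/top0.png

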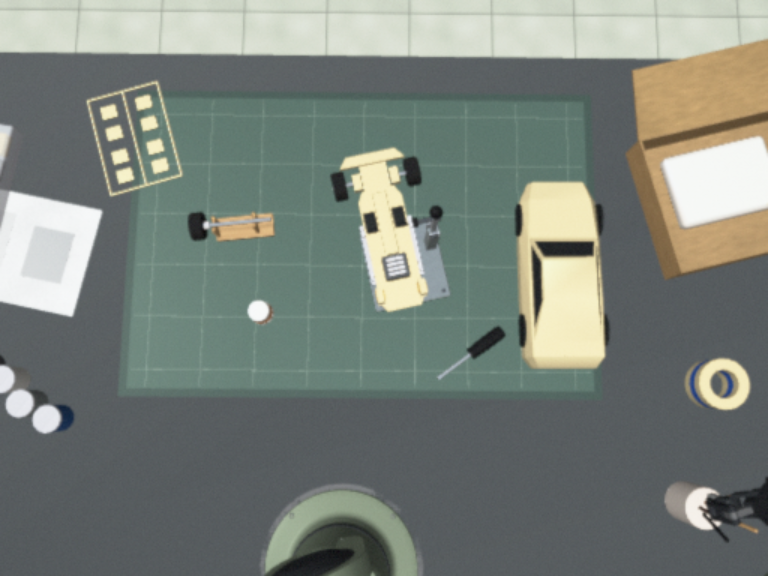

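View pics/side0.png

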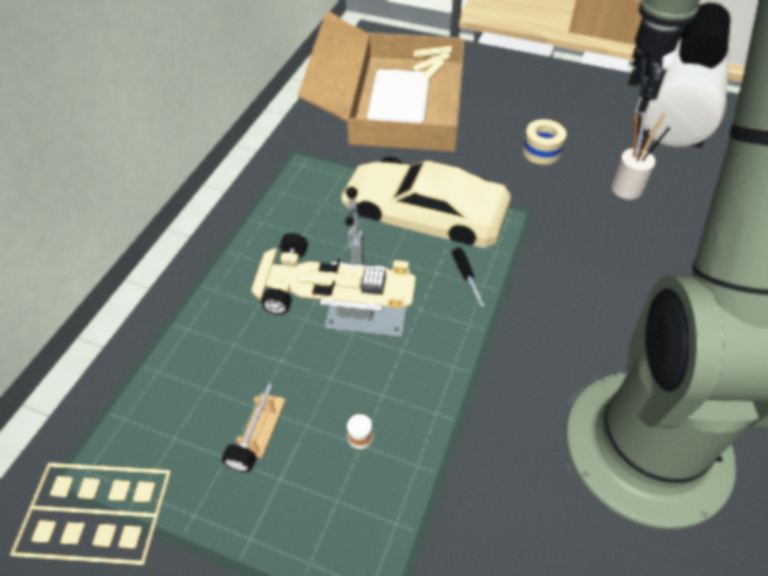

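```bash
python3 - <<'E'
from h import *
z=np.load("top0.npz");P=z["P"];im=z["im"]
r=bot.trace("top","clamp_hinge")[0]
m=np.isfinite(P[...,0])
q=P[m&(abs(P[...,0]-.586)<.03)&(P[...,1]<-.1)&(P[...,1]>-.19)&(P[...,2]>.125)]
for h in np.arange(.13,.29,.01):
    k=q[abs(q[:,2]-h)<.005]
    if len(k):print(h.round(2),len(k),k.mean(0).round(4),k.min(0).round(3),k.max(0).round(3))
# chassis direction
c=bot.trace("top","chassis")[0]["mask"]&m&(P[...,2]>.08)&(P[...,2]<.095)
xy=P[c][:,:2].astype(np.float32);print(cv2.minAreaRect(xy))
w=m&(P[...,1]>.1)&(P[...,1]<.32)&(abs(P[...,0]-.61)<.06)&(P[...,2]>.035)
k=P[w];print(len(k));print(k[np.argsort(k[:,1])].round(3)[::max(1,len(k)//40)])
E
```

```text
0.13 11 [ 0.5827 -0.1536  0.1317] [ 0.575 -0.165  0.125] [ 0.596 -0.144  0.135]
0.14 27 [ 0.5844 -0.1542  0.1401] [ 0.574 -0.164  0.136] [ 0.6   -0.143  0.145]
0.15 4 [ 0.5843 -0.1532  0.1528] [ 0.583 -0.158  0.151] [ 0.586 -0.15   0.155]
0.16 4 [ 0.5846 -0.1546  0.1595] [ 0.583 -0.158  0.155] [ 0.587 -0.15   0.162]
0.17 4 [ 0.5846 -0.1533  0.1699] [ 0.583 -0.157  0.167] [ 0.588 -0.15   0.173]
0.18 3 [ 0.5868 -0.1498  0.1782] [ 0.582 -0.151  0.177] [ 0.59  -0.149  0.179]
0.19 5 [ 0.5834 -0.1546  0.1896] [ 0.582 -0.158  0.185] [ 0.584 -0.151  0.193]
0.2 6 [ 0.5822 -0.1454  0.2017] [ 0.576 -0.157  0.197] [ 0.584 -0.118  0.205]
0.21 58 [ 0.5835 -0.1336  0.2114] [ 0.574 -0.161  0.205] [ 0.59  -0.115  0.215]
0.22 8 [ 0.5835 -0.1338  0.2166] [ 0.578 -0.156  0.215] [ 0.588 -0.118  0.222]
0.23 1 [ 0.5826 -0.1505  0.2278] [ 0.583 -0.151  0.228] [ 0.583 -0.151  0.228]
0.24 4 [ 0.5838 -0.1536  0.2423] [ 0.58  -0.161  0.239] [ 0.59  -0.142  0.245]
0.25 50 [ 0.5875 -0.1512  0.2518] [ 0.579 -0.161  0.246] [ 0.598 -0.142  0.255]
0.26 15 [ 0.5887 -0.152   0.2572] [ 0.582 -0.158  0.255] [ 0.594 -0.14
[... 304 characters left out ...]
0.046]
 [0.621 0.202 0.046]
 [0.617 0.213 0.048]
 [0.62  0.224 0.047]
 [0.617 0.232 0.049]
 [0.604 0.242 0.052]
 [0.621 0.245 0.044]
 [0.617 0.247 0.046]
 [0.603 0.248 0.048]
 [0.616 0.251 0.05 ]
 [0.613 0.256 0.053]
 [0.615 0.261 0.053]
 [0.595 0.263 0.045]
 [0.598 0.263 0.043]
 [0.591 0.264 0.048]
 [0.614 0.265 0.06 ]
 [0.601 0.266 0.066]
 [0.596 0.266 0.062]
 [0.594 0.267 0.059]
 [0.587 0.268 0.055]
 [0.623 0.269 0.067]
 [0.606 0.271 0.069]
 [0.594 0.272 0.06 ]
 [0.63  0.273 0.064]
 [0.634 0.275 0.058]
 [0.619 0.276 0.071]
 [0.587 0.277 0.051]
 [0.608 0.278 0.071]
 [0.587 0.28  0.052]
 [0.589 0.281 0.057]
 [0.606 0.282 0.066]
 [0.597 0.284 0.069]
 [0.623 0.285 0.068]
 [0.63  0.288 0.061]]
```

The top view shows the chassis at (390,250) with its nose up and slightly left. The clamp is upright at (435,215), with the axle and rack at (230,225) and the wheel on the left end. The shell is at (560,275), the screwdriver at (470,355) and the jar at (258,312). The side view agrees. The network's jar and wheel boxes overlap in the side view, so I'll ignore those.

```bash
cat >> h.py <<'E'
def goal(p,yaw,roll=np.pi,pitch=0,base=None):
    s=bot.observe() if base is None else base
    R=Ro.from_euler("xyz",s["tool_rot"]); G=Ro.from_euler("xyz",[roll,pitch,yaw])
    return (R.inv().apply(np.array(p)-s["position"])*100).round(2).tolist(), (R.inv()*G).as_rotvec().round(3).tolist()
E
python3 -c "
from h import *
print(goal([.585,-.21,.33],1.73))"
```

```text
([50.68, -26.52, -13.5], [0.0, 0.0, -1.457])
```

Emit:
move_arm:
  series:
    - [[0,0,-10],[0,0,-0.2],0]
    - [[50.7,-26.5,-13.5],[0,0,-1.457],0]
    - [[50.7,-26.5,-13.5],[0,0,-1.457],0]
    - [[50.7,-26.5,-13.5],[0,0,-1.457],0]
    - [[50.7,-26.5,-13.5],[0,0,-1.457],0]
    - [[50.7,-26.5,-13.5],[0,0,-1.457],0]
    - [[50.7,-26.5,-13.5],[0,0,-1.457],0]
    - [[50.7,-26.5,-13.5],[0,0,-1.457],0]
    - [[50.7,-26.5,-13.5],[0,0,-1.457],0]
    - [[50.7,-26.5,-13.5],[0,0,-1.457],0]
    - [[50.7,-26.5,-13.5],[0,0,-1.457],0]
    - [[50.7,-26.5,-13.5],[0,0,-1.457],0]
    - [[50.7,-26.5,-13.5],[0,0,-1.457],0]
    - [[50.7,-26.5,-13.5],[0,0,-1.457],0]
    - [[50.7,-26.5,-13.5],[0,0,-1.457],0]
    - [[50.7,-26.5,-13.5],[0,0,-1.457],0]
    - [[50.7,-26.5,-13.5],[0,0,-1.457],0]
    - [[50.7,-26.5,-13.5],[0,0,-1.457],0]
    - [[50.7,-26.5,-13.5],[0,0,-1.457],0]
    - [[50.7,-26.5,-13.5],[0,0,-1.457],0]

```text
clock: 2.87
position: [0.5845, -0.2114, 0.33]
tool_rot: [-3.141, 0.0, 1.728]
force: [-0.2, 0.2, -0.1]
grip_width: -0.0003
finger_force: 0.0
```

```bash
python3 - <<'E'
from h import *
s=bot.observe();print(s["clock"],s["position"],s["tool_rot"],s["qpos"].round(2))
im,P=cloud("wrist"); save(im,"w1.png"); np.savez("w1.npz",im=im,P=P)
for t in ["clamp_knob","chassis","bush_left","bush_right"]:
    for r in bot.trace("wrist",t)[:2]:
        q=P[r["mask"]]; print(t,round(r["conf"],2),r["bbox"],np.nanmedian(q,0).round(3),np.nanpercentile(q,3,0).round(3),np.nanpercentile(q,97,0).round(3))
m=np.isfinite(P[...,0])
q=P[m&(abs(P[...,0]-.586)<.03)&(P[...,1]<-.1)&(P[...,1]>-.175)&(P[...,2]>.125)&(P[...,2]<.28)]
for h in np.arange(.13,.29,.01):
    k=q[abs(q[:,2]-h)<.005]
    if len(k):print(h.round(2),len(k),k.mean(0).round(4),k.min(0).round(3),k.max(0).round(3))
E
```

```text
2.8667 [ 0.58449119 -0.21138801  0.33002989] [-3.14126016e+00  4.64642504e-04  1.72783260e+00] [ 0.59  0.45 -0.51  1.4   0.22  1.34  0.23]
clamp_knob 0.93 [257.9, 94.5, 280.9, 142.3] [ 0.587 -0.148  0.25 ] [ 0.578 -0.162  0.082] [ 0.599 -0.119  0.256]
chassis 0.91 [173.2, 13.7, 379.5, 128.1] [ 0.615 -0.077  0.092] [ 0.469 -0.132  0.085] [0.733 0.005 0.122]
bush_left 0.86 [176.6, 12.1, 377.2, 125.1] [ 0.614 -0.077  0.092] [ 0.469 -0.132  0.085] [0.733 0.005 0.122]
bush_right 0.84 [172.7, 10.2, 381.1, 124.8] [ 0.616 -0.077  0.092] [ 0.468 -0.132  0.081] [0.736 0.006 0.122]
0.13 2 [ 0.5765 -0.1525  0.1314] [ 0.575 -0.155  0.128] [ 0.578 -0.15   0.135]
0.14 60 [ 0.5793 -0.1573  0.1397] [ 0.575 -0.166  0.136] [ 0.583 -0.149  0.143]
0.21 215 [ 0.5844 -0.13    0.212 ] [ 0.575 -0.145  0.208] [ 0.591 -0.117  0.215]
0.22 52 [ 0.5825 -0.1221  0.2158] [ 0.578 -0.126  0.215] [ 0.589 -0.117  0.217]
0.24 1 [ 0.5833 -0.1619  0.2448] [ 0.583 -0.162  0.245] [ 0.583 -0.162  0.245]
0.25 348 [ 0.5893 -0.1528  0.2519] [ 0.579 -0.164  0.245] [ 0.6   -0.143  0.255]
0.26 122 [ 0.5896 -0.1536  0.2558] [ 0.584 -0.161  0.255] [ 0.595 -0.146  0.257]
```

View pics/w1.png

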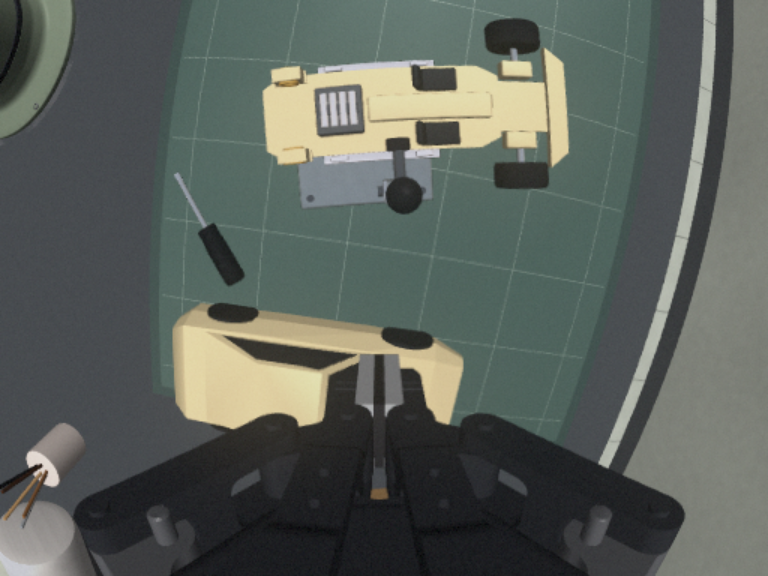

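The wrist view shows the knob from above at (403,195) and the engine at (338,110). The rear bush lugs are at (288,78), left, and (293,155), right. The screwdriver and shell are clear of the push path.

Emit:
move_arm:
  series:
    - [[1.5,1.35,4.5],[0,0,0],0]
    - [[2.0,1.35,8.0],[0,0,0],0]
    - [[2.0,1.35,8.8],[0,0,0],0]
    - [[2.7,1.35,8.8],[0,0,0],0]
    - [[3.45,1.35,8.8],[0,0,0],0]
    - [[4.4,1.35,8.8],[0,0,0],0]
    - [[5.4,1.35,8.8],[0,0,0],0]
    - [[6.4,1.35,8.9],[0,0,0],0]
    - [[7.4,1.35,9.0],[0,0,0],0]
    - [[8.4,1.35,9.3],[0,0,0],0]
    - [[9.35,1.35,9.6],[0,0,0],0]
    - [[10.3,1.35,9.9],[0,0,0],0]
    - [[11.2,1.35,10.3],[0,0,0],0]
    - [[12.0,1.35,10.9],[0,0,0],0]
    - [[12.8,1.35,11.6],[0,0,0],0]
    - [[13.5,1.35,12.3],[0,0,0],0]
    - [[14.2,1.35,13.0],[0,0,0],0]
    - [[14.8,1.35,13.9],[0,0,0],0]
    - [[15.4,1.35,14.8],[0,0,0],0]
    - [[15.9,1.35,15.7],[0,0,0],0]

```text
clock: 4.78
position: [0.5732, -0.0504, 0.1719]
tool_rot: [-3.141, -0.0, 1.73]
force: [-0.2, -0.1, -0.3]
grip_width: -0.0002
finger_force: 0.0
```

```bash
python3 - <<'E'
from h import *
s=bot.observe();print(s["position"],s["force"])
im,P=cloud("wrist"); save(im,"w2.png")
r=bot.trace("wrist","clamp_knob")
for q in r[:2]: print(q["conf"],q["bbox"],np.nanmedian(P[q["mask"]],0),np.nanpercentile(P[q["mask"]],3,0).round(3),np.nanpercentile(P[q["mask"]],97,0).round(3))
E
```

```text
[ 0.57318716 -0.05037455  0.17194303] [-0.20388733 -0.12039701 -0.26246359]
0.51 [248.7, 317.4, 255.3, 333.5] [ 0.58883881 -0.15130989  0.14714156] [ 0.585 -0.153  0.134] [ 0.593 -0.15   0.159]
```

View pics/w2.png

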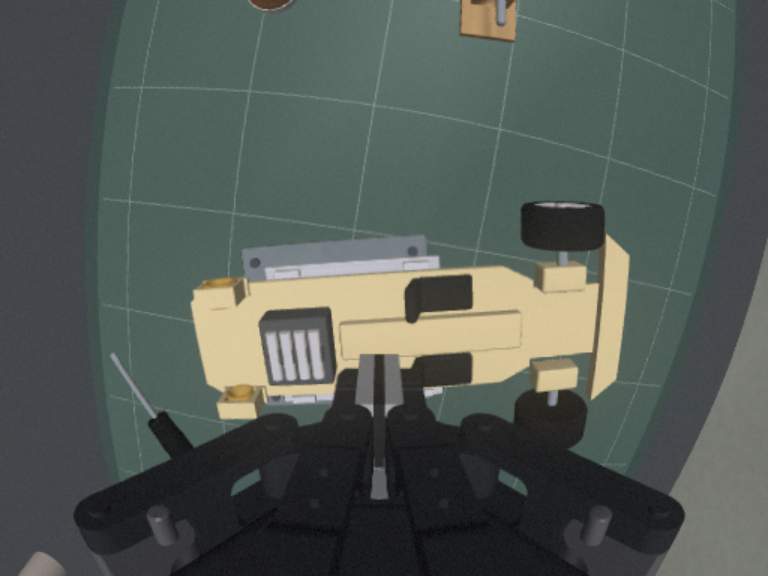

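The arm and knob are hidden behind the fingers here, and the contact force is small. I'll check the clamp in the side and top depth images.

```bash
python3 - <<'E'
from h import *
im,P=cloud("side"); 
c=im[90:190,150:300]; save(c,"s2.png",5)
im,Q=cloud("top")
save(im[80:220,200:340],"t2.png",4)
E
python3 -c "
import cv2,numpy as np
a=cv2.imread('pics/s2.png');b=cv2.imread('pics/t2.png')
a=cv2.resize(a,(450,300));b=cv2.resize(b,(300,300));cv2.imwrite('pics/st2.png',np.hstack([a,b]))"
```

```text
(no output)
```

View pics/st2.png

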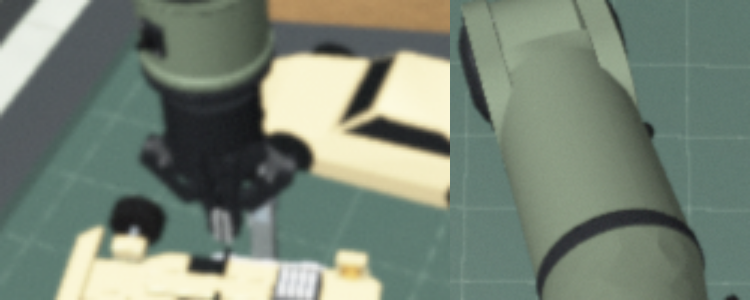

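```bash
python3 - <<'E'
from h import *
im,P=cloud("side"); 
m=np.isfinite(P[...,0])&(P[...,0]>.55)&(P[...,0]<.64)&(P[...,1]<-.09)&(P[...,1]>-.22)&(P[...,2]>.12)
q=P[m]
for h in np.arange(.13,.33,.01):
    k=q[abs(q[:,2]-h)<.005]
    if len(k):print(h.round(2),len(k),k.mean(0).round(4),k.min(0).round(3),k.max(0).round(3))
c=P[90:190,150:300]; g=im[90:190,150:300]
for (u,v) in [(95,50),(98,50),(88,75),(88,82),(88,68),(75,70),(50,48)]: print(u,v,c[v,u].round(3),g[v,u])
E
```

```text
0.13 10 [ 0.5845 -0.1488  0.1302] [ 0.575 -0.158  0.126] [ 0.6   -0.143  0.134]
0.14 12 [ 0.5778 -0.1519  0.14  ] [ 0.574 -0.159  0.136] [ 0.586 -0.146  0.145]
0.18 3 [ 0.5862 -0.1503  0.1818] [ 0.585 -0.152  0.18 ] [ 0.587 -0.149  0.183]
0.19 3 [ 0.5849 -0.1505  0.1885] [ 0.584 -0.152  0.185] [ 0.588 -0.15   0.192]
0.2 4 [ 0.5838 -0.1183  0.2027] [ 0.581 -0.121  0.2  ] [ 0.588 -0.116  0.205]
0.21 6 [ 0.5771 -0.1191  0.2115] [ 0.575 -0.122  0.208] [ 0.581 -0.117  0.214]
0.25 3 [ 0.5795 -0.154   0.248 ] [ 0.579 -0.156  0.246] [ 0.58  -0.152  0.251]
95 50 [ 0.636 -0.321  0.029] [39 42 44]
98 50 [ 0.625 -0.321  0.032] [33 35 37]
88 75 [ 0.585 -0.15   0.107] [139 147 147]
88 82 [ 0.586 -0.149  0.078] [134 142 142]
88 68 [ 0.585 -0.153  0.133] [140 149 152]
75 70 [ 0.564 -0.037  0.252] [ 99 102 103]
50 48 [ 0.623 -0.036  0.306] [78 81 85]
```

The clamp is still upright and untouched, so the fast descent must have lagged and the fingers passed over the knob. I'll go back up and over, settle, and repeat the push more slowly.

Emit:
move_arm:
  series:
    - [[0,0,-8],[0,0,0],0]
    - [[0,0,-16],[0,0,0],0]
    - [[0,0,-16],[0,0,0],0]
    - [[0,0,-16],[0,0,0],0]
    - [[0,0,-16],[0,0,0],0]
    - [[-14.2,0,-16],[0,0,0],0]
    - [[-14.2,0,-16],[0,0,0],0]
    - [[-14.2,0,-16],[0,0,0],0]
    - [[-14.2,0,-16],[0,0,0],0]
    - [[-14.2,0,-16],[0,0,0],0]
    - [[-14.2,0,-16],[0,0,0],0]
    - [[-14.2,0,-6.6],[0,0,0],0]
    - [[-14.2,0,-6.6],[0,0,0],0]
    - [[-14.2,0,-6.6],[0,0,0],0]
    - [[-14.2,0,-6.6],[0,0,0],0]
    - [[-14.2,0,-6.6],[0,0,0],0]
    - [[-14.2,0,-6.6],[0,0,0],0]

```text
clock: 6.45
position: [0.5971, -0.1909, 0.2416]
tool_rot: [3.139, 0.001, 1.73]
force: [-0.4, 0.2, 1.0]
grip_width: 0.0001
finger_force: 0.0
```

```bash
python3 - <<'E'
from h import *
s=bot.observe();print(s["position"],s["tool_rot"],s["force"])
im,P=cloud("side")
m=np.isfinite(P[...,0])&(P[...,0]>.55)&(P[...,0]<.64)&(P[...,1]<-.09)&(P[...,1]>-.22)&(P[...,2]>.18)
q=P[m]
for h in np.arange(.18,.3,.01):
    k=q[abs(q[:,2]-h)<.005]
    if len(k):print(h.round(2),len(k),k.mean(0).round(4),k.min(0).round(3),k.max(0).round(3))
E
```

```text
[ 0.59710351 -0.19093608  0.24160615] [3.13869949e+00 1.10579558e-03 1.73007069e+00] [-0.40245638  0.20466044  1.03180904]
0.18 3 [ 0.5852 -0.1503  0.1821] [ 0.584 -0.151  0.18 ] [ 0.587 -0.15   0.183]
0.19 5 [ 0.585  -0.1506  0.1901] [ 0.584 -0.153  0.185] [ 0.588 -0.149  0.193]
0.2 10 [ 0.585  -0.1343  0.2006] [ 0.581 -0.152  0.196] [ 0.589 -0.117  0.204]
0.21 45 [ 0.5833 -0.1312  0.2112] [ 0.574 -0.154  0.205] [ 0.593 -0.115  0.215]
0.22 26 [ 0.5862 -0.1401  0.219 ] [ 0.577 -0.157  0.215] [ 0.594 -0.113  0.225]
0.23 12 [ 0.5886 -0.1494  0.2307] [ 0.584 -0.156  0.227] [ 0.595 -0.147  0.234]
0.24 8 [ 0.5881 -0.1454  0.2423] [ 0.581 -0.151  0.238] [ 0.601 -0.142  0.245]
0.25 38 [ 0.5875 -0.1473  0.2508] [ 0.578 -0.157  0.246] [ 0.6   -0.141  0.255]
0.26 12 [ 0.5875 -0.1505  0.2569] [ 0.581 -0.156  0.256] [ 0.593 -0.145  0.258]
0.28 8 [ 0.594  -0.182   0.2822] [ 0.589 -0.188  0.281] [ 0.6   -0.18   0.285]
0.29 31 [ 0.593  -0.1827  0.2906] [ 0.582 -0.198  0.285] [ 0.609 -0.175  0.294]
```

Emit:
move_arm:
  series:
    - [[0.8,-0.2,0.2],[0,0,0],0]
    - [[1.6,-0.2,0.2],[0,0,0],0]
    - [[2.4,-0.2,0.2],[0,0,0],0]
    - [[3.0,-0.2,0.2],[0,0,0],0]
    - [[3.6,-0.2,0.2],[0,0,0],0]
    - [[4.1,-0.2,0.2],[0,0,0],0]
    - [[4.6,-0.2,0.2],[0,0,0],0]
    - [[5.1,-0.2,0.2],[0,0,0],0]
    - [[5.6,-0.2,0.3],[0,0,0],0]
    - [[5.6,-0.2,0.3],[0,0,0],0]

```text
clock: 7.33
position: [0.5849, -0.135, 0.2359]
tool_rot: [-3.142, -0.0, 1.731]
force: [-0.3, 0.2, 0.7]
grip_width: 0.0001
finger_force: 0.0
```

```bash
python3 - <<'E'
from h import *
s=bot.observe();print(s["position"],s["tool_rot"],s["force"])
im,P=cloud("side")
save(im[80:180,180:310],"s3.png",6)
m=np.isfinite(P[...,0])&(P[...,0]>.55)&(P[...,0]<.64)&(P[...,1]<-.06)&(P[...,1]>-.22)&(P[...,2]>.18)
q=P[m]
for h in np.arange(.18,.3,.01):
    k=q[abs(q[:,2]-h)<.005]
    if len(k):print(h.round(2),len(k),k.mean(0).round(4),k.min(0).round(3),k.max(0).round(3))
E
```

```text
[ 0.58494474 -0.13503183  0.23589065] [-3.14154847e+00 -4.03449478e-04  1.73081617e+00] [-0.31671074  0.16567709  0.65385641]
0.18 1 [ 0.5838 -0.1497  0.1845] [ 0.584 -0.15   0.184] [ 0.584 -0.15   0.184]
0.19 7 [ 0.5855 -0.1504  0.1897] [ 0.584 -0.153  0.185] [ 0.587 -0.148  0.194]
0.2 10 [ 0.5829 -0.1313  0.2016] [ 0.576 -0.155  0.198] [ 0.586 -0.117  0.205]
0.21 44 [ 0.5839 -0.132   0.2112] [ 0.575 -0.156  0.205] [ 0.593 -0.115  0.215]
0.22 25 [ 0.586  -0.1395  0.2186] [ 0.577 -0.158  0.215] [ 0.593 -0.116  0.225]
0.23 12 [ 0.5877 -0.148   0.2308] [ 0.584 -0.151  0.226] [ 0.594 -0.146  0.235]
0.24 11 [ 0.5875 -0.1445  0.2423] [ 0.58  -0.148  0.238] [ 0.595 -0.141  0.245]
0.25 29 [ 0.5855 -0.1473  0.2507] [ 0.578 -0.158  0.246] [ 0.6   -0.141  0.255]
0.27 2 [ 0.5845 -0.1301  0.2727] [ 0.579 -0.135  0.272] [ 0.59  -0.125  0.273]
0.28 24 [ 0.5819 -0.1254  0.2811] [ 0.571 -0.131  0.276] [ 0.595 -0.122  0.285]
0.29 38 [ 0.5808 -0.1277  0.2905] [ 0.57  -0.143  0.285] [ 0.597 -0.12   0.295]
```

View pics/s3.png

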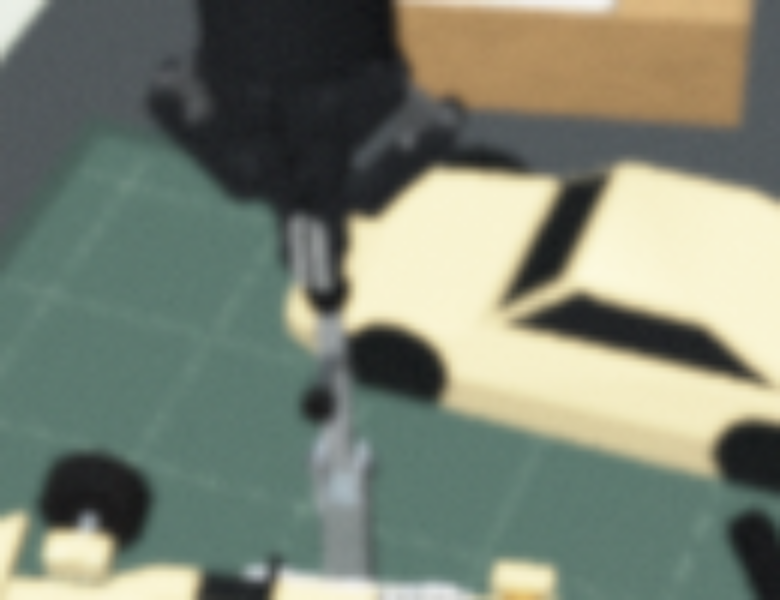

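The fingertips end at (320,285) in the crop, just above the knob at (330,290), even though the TCP reads lower than that. I'll check where the fingers sit relative to the TCP.

```bash
python3 - <<'E'
from h import *
s=bot.observe();R=Ro.from_euler("xyz",s["tool_rot"])
p=bot.camera_params("side");f=192/np.tan(np.radians(p["fovy"])/2)
for off in [0,.019,.03,-.02]:
    X=s["position"]-R.apply([0,0,off]); c=np.array(p["R"])@X+p["t"]; u=c[0]/c[2]*f+p["cx"];v=c[1]/c[2]*f+p["cy"];print(off,X.round(3),((u-180)*6).round(),((v-80)*6).round(),c[2])
im,P=cloud("wrist");print(bot.camera_params("wrist"))
T=R.inv().apply((P-s["position"]).reshape(-1,3)).reshape(P.shape)
m=np.isfinite(T[...,0])&(abs(T[...,0])<.03)&(abs(T[...,1])<.03)&(T[...,2]>-.1)&(T[...,2]<.03)
q=T[m]
for h in np.arange(-.1,.03,.01):
    k=q[abs(q[:,2]-h)<.005]
    if len(k):print(h.round(2),len(k),k.min(0).round(3),k.max(0).round(3))
E
```

```text
0 [ 0.585 -0.136  0.236] 321.0 333.0 1.0760333626974412
0.019 [ 0.585 -0.136  0.255] 319.0 301.0 1.0611082479181422
0.03 [ 0.585 -0.136  0.266] 317.0 282.0 1.0524673919932848
-0.02 [ 0.585 -0.136  0.216] 324.0 366.0 1.0917440098335454
{'fovy': 65.70646984690485, 'cx': 252.34502784502223, 'cy': 197.70506478386517, 'tool_from_camera': array([[-4.44961699e-04, -9.58643797e-01, -2.84608280e-01,
         7.22700057e-02],
       [ 9.99999361e-01, -7.22355982e-04,  8.69688916e-04,
        -4.86509684e-04],
       [-1.03931038e-03, -2.84607711e-01,  9.58643505e-01,
        -1.78535887e-01],
       [ 0.00000000e+00,  0.00000000e+00,  0.00000000e+00,
         1.00000000e+00]])}
-0.1 677 [-0.009 -0.03  -0.1  ] [ 0.016  0.03  -0.095]
-0.09 3518 [-0.012 -0.03  -0.095] [ 0.014  0.03  -0.085]
-0.08 1475 [-0.011 -0.03  -0.085] [ 0.014  0.03  -0.075]
-0.07 773 [-0.011 -0.014 -0.075] [ 0.012  0.013 -0.065]
-0.06 611 [ 0.006 -0.014 -0.065] [ 0.012  0.013 -0.055]
-0.05 483 [ 0.006 -0.014 -0.055] [ 0.012  0.013 -0.045]
-0.04 160 [ 0.006 -0.012 -0.045] [ 0.011  0.012 -0.038]
0.02 537 [-0.015 -0.008  0.017] [0.019 0.008 0.025]
```

The fingers really end about 37 mm behind the TCP: the wrist depth shows it, and the knob was never touched. So the tips passed over the knob. I'll go back and descend 3.5 cm deeper before pushing.

Emit:
move_arm:
  series:
    - [[0,0,-2.5],[0,0,0],0]
    - [[0,0,-4],[0,0,0],0]
    - [[0,0,-4],[0,0,0],0]
    - [[-3,0.1,-4],[0,0,0],0]
    - [[-5.8,0.1,-4],[0,0,0],0]
    - [[-5.8,0.1,-4],[0,0,0],0]
    - [[-5.8,0.1,-4],[0,0,0],0]
    - [[-5.8,0.1,0],[0,0,0],0]
    - [[-5.8,0.1,3.3],[0,0,0],0]
    - [[-5.8,0.1,3.3],[0,0,0],0]
    - [[-5.8,0.1,3.3],[0,0,0],0]
    - [[-5.0,0.1,3.3],[0,0,0],0]
    - [[-4.2,0.1,3.3],[0,0,0],0]
    - [[-3.6,0.1,3.3],[0,0,0],0]
    - [[-3.0,0.1,3.3],[0,0,0],0]
    - [[-2.4,0.1,3.3],[0,0,0],0]
    - [[-1.8,0.1,3.3],[0,0,0],0]
    - [[-1.8,0.1,3.3],[0,0,0],0]

```text
clock: 8.93
position: [0.5887, -0.1523, 0.2032]
tool_rot: [-3.142, -0.0, 1.731]
force: [-0.5, 0.2, 1.1]
grip_width: -0.0001
finger_force: 0.0
```

```bash
python3 - <<'E'
from h import *
s=bot.observe();print(s["position"],s["force"])
im,P=cloud("side")
m=np.isfinite(P[...,0])&(P[...,0]>.55)&(P[...,0]<.64)&(P[...,1]<-.03)&(P[...,1]>-.22)&(P[...,2]>.14)
q=P[m]
for h in np.arange(.14,.3,.01):
    k=q[abs(q[:,2]-h)<.005]
    if len(k):print(h.round(2),len(k),k.mean(0).round(4),k.min(0).round(3),k.max(0).round(3))
E
```

```text
[ 0.58869169 -0.15231701  0.20324177] [-0.46400761  0.2476084   1.09066708]
0.14 13 [ 0.5843 -0.1523  0.1423] [ 0.574 -0.165  0.141] [ 0.599 -0.144  0.145]
0.15 9 [ 0.5861 -0.1484  0.1504] [ 0.584 -0.153  0.145] [ 0.591 -0.145  0.154]
0.16 6 [ 0.5854 -0.1468  0.1594] [ 0.584 -0.154  0.156] [ 0.589 -0.144  0.165]
0.17 6 [ 0.5858 -0.1432  0.1694] [ 0.582 -0.145  0.165] [ 0.59  -0.141  0.171]
0.18 8 [ 0.5831 -0.1423  0.1804] [ 0.581 -0.147  0.177] [ 0.586 -0.138  0.184]
0.19 9 [ 0.5804 -0.1244  0.1911] [ 0.573 -0.148  0.186] [ 0.585 -0.103  0.194]
0.2 28 [ 0.5802 -0.112   0.2019] [ 0.572 -0.139  0.195] [ 0.591 -0.101  0.205]
0.21 37 [ 0.5815 -0.1223  0.2087] [ 0.571 -0.147  0.205] [ 0.589 -0.102  0.215]
0.22 12 [ 0.5844 -0.1312  0.221 ] [ 0.58  -0.139  0.216] [ 0.59  -0.128  0.225]
0.23 3 [ 0.5809 -0.1285  0.2292] [ 0.578 -0.132  0.225] [ 0.585 -0.125  0.233]
0.24 14 [ 0.5816 -0.1225  0.2413] [ 0.574 -0.128  0.235] [ 0.591 -0.119  0.245]
0.25 71 [ 0.5835 -0.1324  0.2506] [ 0.574 -0.159  0.245] [ 0.6   -0.117  0.255]
0.26 35 [ 0.5853 -0.1437  0.2601] [ 0.574 -0.158  0.255] [ 0.6   -0.138  0.265]
0.27 29 [ 0.5861 -0.1438  0.2695] [ 0.574 -0.157  0.265] [ 0.6   -0.14   0.274]
0.28 37 [ 0.5856 -0.1428  0.2809] [ 0.561 -0.152  0.275] [ 0.608 -0.137  0.285]
0.29 95 [ 0.5885 -0.1443  0.291 ] [ 0.55  -0.164  0.285] [ 0.627 -0.131  0.295]
```

The knob has now moved, with its front face from y −0.141 to −0.119. I'll continue along the arc.

Emit:
move_arm:
  series:
    - [[0.9,0,0],[0,0,0],0]
    - [[1.9,0,0],[0,0,0],0]
    - [[2.9,0,0.3],[0,0,0],0]
    - [[3.85,0,0.55],[0,0,0],0]
    - [[4.8,0,0.9],[0,0,0],0]
    - [[5.7,0,1.3],[0,0,0],0]
    - [[6.5,0,1.9],[0,0,0],0]
    - [[7.3,0,2.55],[0,0,0],0]
    - [[8.0,0,3.3],[0,0,0],0]
    - [[8.75,0,4.05],[0,0,0],0]
    - [[9.35,0,4.9],[0,0,0],0]
    - [[9.9,0,5.75],[0,0,0],0]
    - [[10.4,0,6.7],[0,0,0],0]
    - [[10.8,0,7.6],[0,0,0],0]
    - [[11.1,0,8.3],[0,0,0],0]
    - [[11.1,0,8.3],[0,0,0],0]

```text
clock: 10.32
position: [0.5706, -0.0434, 0.1184]
tool_rot: [-3.14, -0.001, 1.731]
force: [0.0, -0.5, -0.3]
grip_width: 0.0003
finger_force: 0.0
```

```bash
python3 - <<'E'
from h import *
s=bot.observe();print(s["position"],s["force"])
im,P=cloud("side")
save(im[80:200,160:310],"s4.png",5)
E
```

```text
[ 0.57055262 -0.04343209  0.11837792] [ 0.00351062 -0.46396936 -0.25745438]
```

View pics/s4.png

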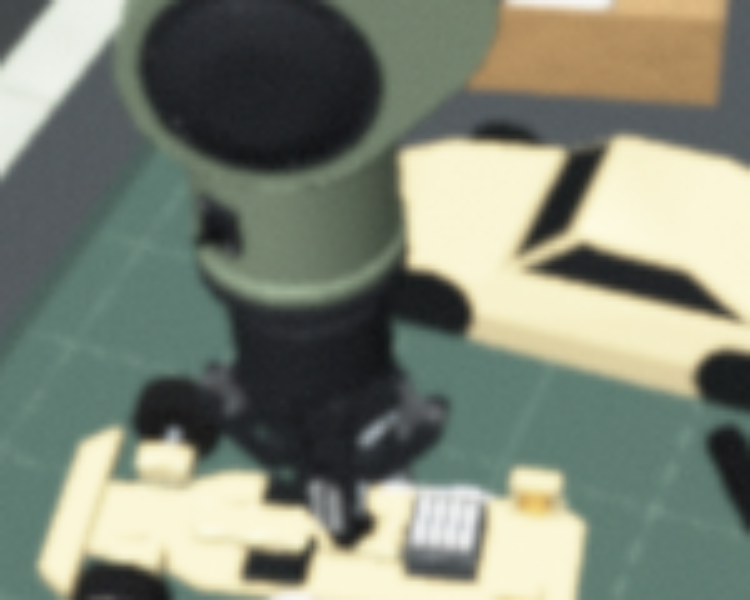

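The upright arm is gone, and the knob now shows under the tips at (350,525), over the chassis. I'll press the last centimetre gently.

Emit:
move_arm:
  series:
    - [[0.2,0,0.3],[0,0,0],0]
    - [[0.3,0,0.6],[0,0,0],0]
    - [[0.3,0,0.8],[0,0,0],0]
    - [[0.3,0,0.9],[0,0,0],0]
    - [[0.3,0,1.0],[0,0,0],0]
    - [[0.3,0,1.0],[0,0,0],0]

```text
clock: 10.87
position: [0.5709, -0.0412, 0.11]
tool_rot: [3.141, -0.0, 1.73]
force: [-0.1, 0.9, 0.6]
grip_width: 0.0
finger_force: 0.5
```

Emit:
move_arm:
  series:
    - [[0,0,0.15],[0,0,0],0]
    - [[0,0,0.3],[0,0,0],0]
    - [[0,0,0.3],[0,0,0],0]

```text
clock: 11.12
position: [0.5712, -0.0411, 0.1078]
tool_rot: [3.141, 0.0, 1.73]
force: [-4.0, 1.3, 18.7]
grip_width: -0.0003
finger_force: 8.8
```

```bash
python3 - <<'E'
from h import *
s=bot.observe();print(s["position"],s["force"])
im,P=cloud("side")
c=(P[...,0]>.53)&(P[...,0]<.61)&(P[...,1]<.0)&(P[...,1]>-.16)&(P[...,2]>.1)&(P[...,2]<.2)
q=P[c]
for y in np.arange(-.16,.0,.01):
    k=q[abs(q[:,1]-y)<.005]
    if len(k):print(y.round(2),len(k),k.mean(0).round(3),k.min(0).round(3),k.max(0).round(3))
E
```

```text
[ 0.57123284 -0.04106325  0.10777937] [-3.99467004  1.28417452 18.72011928]
-0.16 6 [ 0.577 -0.157  0.14 ] [ 0.574 -0.158  0.137] [ 0.581 -0.156  0.142]
-0.15 4 [ 0.578 -0.152  0.13 ] [ 0.573 -0.153  0.105] [ 0.584 -0.148  0.14 ]
-0.12 1 [ 0.575 -0.116  0.134] [ 0.575 -0.116  0.134] [ 0.575 -0.116  0.134]
-0.11 13 [ 0.554 -0.109  0.12 ] [ 0.531 -0.114  0.107] [ 0.578 -0.105  0.138]
-0.1 25 [ 0.546 -0.1    0.115] [ 0.531 -0.104  0.106] [ 0.58  -0.095  0.138]
-0.09 18 [ 0.54  -0.09   0.113] [ 0.53  -0.094  0.104] [ 0.567 -0.085  0.117]
-0.08 35 [ 0.547 -0.08   0.11 ] [ 0.531 -0.085  0.1  ] [ 0.57  -0.075  0.118]
-0.07 30 [ 0.543 -0.069  0.113] [ 0.53  -0.075  0.102] [ 0.568 -0.065  0.141]
-0.06 6 [ 0.58  -0.059  0.123] [ 0.562 -0.063  0.1  ] [ 0.605 -0.056  0.14 ]
-0.05 27 [ 0.568 -0.049  0.154] [ 0.551 -0.055  0.105] [ 0.596 -0.046  0.199]
-0.04 74 [ 0.567 -0.039  0.159] [ 0.538 -0.045  0.102] [ 0.607 -0.035  0.2  ]
-0.03 131 [ 0.568 -0.03   0.178] [ 0.534 -0.035  0.137] [ 0.597 -0.025  0.2  ]
-0.02 12 [ 0.594 -0.023  0.194] [ 0.574 -0.025  0.189] [ 0.606 -0.022  0.2  ]
```

A hard stop at 18.7 N, with the tips at 0.145 m as expected for a closed clamp. I'll rise and look at the bushes from above.

Emit:
move_arm:
  series:
    - [[0,0,-4],[0,0,0],0]
    - [[0,0,-8],[0,0,0],50]
    - [[-0.4,-4,-12],[0,0,0],100]
    - [[-0.8,-7.3,-16],[0,0,0],100]
    - [[-0.8,-7.3,-16],[0,0,0],100]
    - [[-0.8,-7.3,-16],[0,0,0],100]
    - [[-0.8,-7.3,-16],[0,0,0],100]

```text
clock: 11.75
position: [0.5, -0.0614, 0.2681]
tool_rot: [3.14, 0.002, 1.728]
force: [0.6, 0.5, -1.0]
grip_width: 0.0722
finger_force: 0.0
```

```bash
python3 - <<'E'
from h import *
s=bot.observe();print(s["position"],s["force"])
im,P=cloud("wrist"); save(im,"w5.png"); np.savez("w5.npz",im=im,P=P)
m=np.isfinite(P[...,0])
# clamp
c=m&(P[...,0]>.55)&(P[...,0]<.61)&(P[...,1]<-.02)&(P[...,1]>-.17)&(P[...,2]>.125)&(P[...,2]<.17)
q=P[c]; print(len(q))
for y in np.arange(-.16,.0,.01):
    k=q[abs(q[:,1]-y)<.005]
    if len(k):print(y.round(2),len(k),k.mean(0).round(4),k.max(0).round(3))
# rear lugs
r=bot.trace("wrist","chassis")[0];print(r["conf"],r["bbox"])
c=m&r["mask"]
q=P[c&(P[...,2]>.08)&(P[...,2]<.092)];print(cv2.minAreaRect(q[:,:2].astype(np.float32)))
q=P[m&(P[...,2]>.094)&(P[...,2]<.118)&(P[...,0]<.525)&(P[...,0]>.44)&(abs(P[...,1]+.09)<.08)]
for lo,hi in [(-.17,-.09),(-.09,-.02)]:
    k=q[(q[:,1]>lo)&(q[:,1]<hi)];print(len(k),k.mean(0).round(4),k.min(0).round(4),k.max(0).round(4),cv2.minAreaRect(k[:,:2].astype(np.float32)))
E
```

```text
[ 0.49999902 -0.06144719  0.26805643] [ 0.58766196  0.5345659  -0.9691095 ]
1440
-0.16 92 [ 0.5841 -0.1585  0.1389] [ 0.6   -0.155  0.143]
-0.15 143 [ 0.5862 -0.1503  0.1374] [ 0.597 -0.145  0.143]
-0.14 100 [ 0.5874 -0.1406  0.1373] [ 0.6   -0.135  0.141]
-0.13 88 [ 0.584  -0.1299  0.1377] [ 0.591 -0.125  0.14 ]
-0.12 87 [ 0.5817 -0.12    0.1376] [ 0.589 -0.115  0.14 ]
-0.11 89 [ 0.5792 -0.11    0.1378] [ 0.586 -0.105  0.14 ]
-0.1 94 [ 0.5769 -0.0999  0.138 ] [ 0.584 -0.095  0.14 ]
-0.09 88 [ 0.5747 -0.0902  0.1395] [ 0.582 -0.085  0.145]
-0.08 130 [ 0.5721 -0.0798  0.1406] [ 0.58  -0.075  0.145]
-0.07 115 [ 0.5702 -0.07    0.1374] [ 0.578 -0.065  0.139]
-0.06 113 [ 0.5681 -0.0602  0.1374] [ 0.576 -0.055  0.139]
-0.05 150 [ 0.5635 -0.0493  0.1416] [ 0.576 -0.045  0.146]
-0.04 146 [ 0.5638 -0.041   0.1399] [ 0.575 -0.036  0.145]
0.74 [211.7, 132.4, 427.3, 255.6]
((0.6007449626922607, -0.08616550266742706), (0.2883010506629944, 0.14993740618228912), 22.419933319091797)
538 [ 0.5044 -0.1215  0.1094] [ 0.4801 -0.1479  0.094 ] [ 0.525  -0.0901  0.1157] ((0.5056867599487305, -0.12014219909906387), (0.07089216262102127, 0.026627659797668457), 58.550621032714844)
593 [ 0.4963 -0.0719  0.1089] [ 0.4633 -0.09    0.094 ] [ 0.525  -0.0562  0.1158] ((0.49505123496055603, -0.07190556079149246), (0.023656686767935753, 0.06630454957485199), 68.5772476196289)
```

View pics/w5.png

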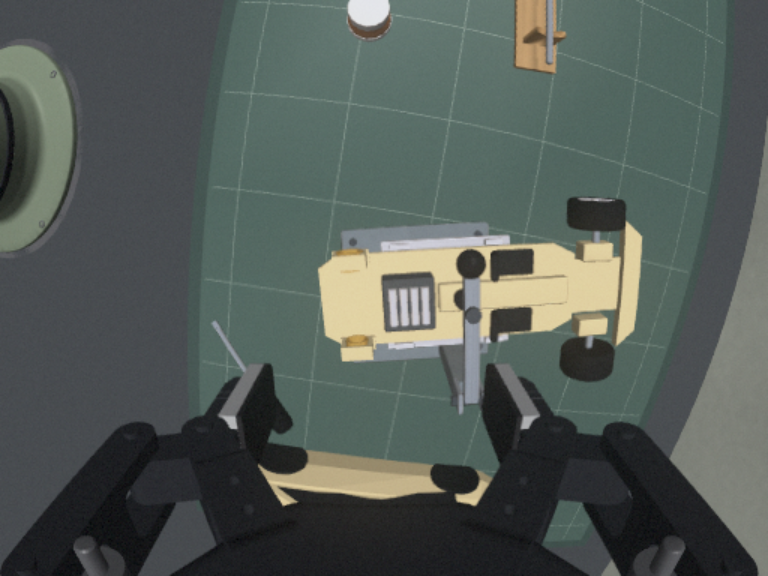

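The arm lies level across the chassis from (472,400) to the knob at (472,262), so the clamp is closed. The bush lugs show at (350,258), left, and (357,347), right.

```bash
python3 - <<'E'
from h import *
z=np.load("w5.npz");P=z["P"];im=z["im"]
out=[]
for n,(a,b,c,d) in dict(L=(325,245,375,275),R=(332,330,382,365)).items():
    w=P[int(b/1.5):int(d/1.5),int(a/1.5):int(c/1.5)].reshape(-1,3);g=im[int(b/1.5):int(d/1.5),int(a/1.5):int(c/1.5)].reshape(-1,3).astype(int)
    k=w[(w[:,2]>.1)&(w[:,2]<.125)];print(n,len(k),k.mean(0).round(4),k.min(0).round(4),k.max(0).round(4),[np.round(i,4) for i in cv2.minAreaRect(k[:,:2].astype(np.float32))])
    print(np.histogram(k[:,2],np.arange(.1,.124,.002))[0])
    o=(g[:,0]-g[:,2]>90)&(w[:,2]>.09); print("orange",o.sum(),w[o].mean(0).round(4) if o.any() else 0, np.round([w[o].min(0),w[o].max(0)],4))
m=np.isfinite(P[...,0])
# engine
q=P[m&(P[...,2]>.108)&(P[...,2]<.122)&(P[...,0]<.56)&(P[...,0]>.49)&(P[...,1]<-.05)&(P[...,1]>-.12)]
print("engine",[np.round(i,4) for i in cv2.minAreaRect(q[:,:2].astype(np.float32))],np.median(q[:,2]))
# arm bar
q=P[m&(P[...,2]>.13)&(P[...,2]<.1395)&(P[...,0]>.55)&(P[...,0]<.61)&(P[...,1]<-.055)&(P[...,1]>-.13)]
print("bar dir",cv2.fitLine(q[:,:2].astype(np.float32),cv2.DIST_HUBER,0,.01,.01).ravel())
# floor sides: yellow pts z .083-.091
q=P[m&(P[...,2]>.083)&(P[...,2]<.091)&(im[...,0].astype(int)>200)&(P[...,0]<.6)]
import itertools
for x in np.arange(.47,.6,.015):
    k=q[abs(q[:,0]-x)<.003]; print(x.round(3),len(k),k[:,1].min().round(4),k[:,1].max().round(4))
E
```

```text
L 285 [ 0.4771 -0.0644  0.1097] [ 0.4634 -0.0736  0.1014] [ 0.4911 -0.0563  0.1126] [array([ 0.4773, -0.0657]), array([0.0262, 0.0153]), np.float64(12.0038)]
[  5  10   6  21  75 154  14   0   0   0   0]
orange 30 [ 0.4753 -0.0595  0.0993] [[ 0.4689 -0.0614  0.0901]
 [ 0.4825 -0.0572  0.1082]]
R 273 [ 0.494  -0.1378  0.1092] [ 0.4801 -0.1479  0.1001] [ 0.5075 -0.1301  0.1124] [array([ 0.4939, -0.1383]), array([0.0261, 0.015 ]), np.float64(12.859)]
[  9  15  15  24  46 163   1   0   0   0   0]
orange 59 [ 0.4928 -0.1335  0.0977] [[ 0.4861 -0.1362  0.0902]
 [ 0.4997 -0.1309  0.1078]]
engine [array([ 0.5222, -0.0879]), array([0.0543, 0.054 ]), np.float64(12.0512)] 0.11222351389217498
bar dir [ 0.22988954 -0.9732167   0.5748854  -0.09104905]
0.47 209 -0.1391 -0.0792
0.485 210 -0.1356 -0.0754
0.5 263 -0.1315 -0.0576
0.515 126 -0.1369 -0.0499
0.53 109 -0.1389 -0.0467
0.545 108 -0.1359 -0.0447
0.56 191 -0.1309 -0.0369
0.575 90 -0.1304 -0.0415
0.59 83 -0.0657 -0.0323
```

Emit:
move_arm:
  series:
    - [[4,2,-1],[0,0,0],100]
    - [[8,4.3,-1],[0,0,0],100]
    - [[26,14,-1],[0,0,0],100]
    - [[26,14,-1],[0,0,0],100]
    - [[26,14,-1],[0,0,0],100]
    - [[26,14,-1],[0,0,0],100]
    - [[26,14,-1],[0,0,0],100]
    - [[26,14,-1],[0,0,0],100]
    - [[26,14,-1],[0,0,0],100]
    - [[26,14,-1],[0,0,0],100]
    - [[26,14,-1],[0,0,0],100]

```text
clock: 12.77
position: [0.5971, 0.2172, 0.276]
tool_rot: [-3.14, 0.001, 1.729]
force: [0.1, -0.6, -0.1]
grip_width: 0.0857
finger_force: 0.0
```

```bash
python3 - <<'E'
from h import *
s=bot.observe();print(s["position"],s["tool_rot"],s["grip_width"],s["clock"])
R=Ro.from_euler("xyz",s["tool_rot"])
im,P=cloud("wrist"); save(im,"w6.png"); np.savez("w6.npz",im=im,P=P)
T=R.inv().apply((P-s["position"]).reshape(-1,3)).reshape(P.shape)
q=T[np.isfinite(T[...,0])&(abs(T[...,0])<.02)&(T[...,2]>-.1)&(T[...,2]<.1)]
for h in np.arange(-.1,.1,.01):
    k=q[abs(q[:,2]-h)<.005]
    if len(k):print(h.round(2),len(k),k.min(0).round(3),k.max(0).round(3))
m=np.isfinite(P[...,0])&(P[...,1]>.1)&(P[...,1]<.33)&(abs(P[...,0]-.61)<.06)&(P[...,2]<.1)
dark=im.max(-1)<60
q=P[m&dark&(P[...,2]>.03)];print("tyre",len(q),q.min(0).round(4),q.max(0).round(4),[np.round(i,4) for i in cv2.minAreaRect(q[:,:2].astype(np.float32))])
i=im.astype(int)
g=(abs(i[...,0]-i[...,2])<25)&(i.max(-1)>70)
q=P[m&g&(P[...,2]>.042)&(P[...,2]<.056)&(P[...,1]<.25)];print("axle",len(q),q.min(0).round(4),q.max(0).round(4),cv2.fitLine(q[:,:2].astype(np.float32),cv2.DIST_HUBER,0,.01,.01).ravel())
E
```

```text
[0.59706775 0.21723542 0.27604803] [-3.14021924e+00  6.26562794e-04  1.72894372e+00] 0.08567460363076303 12.7667
-0.1 1345 [-0.012 -0.075 -0.1  ] [ 0.014  0.074 -0.095]
-0.09 1048 [ 0.    -0.071 -0.095] [ 0.015  0.071 -0.085]
-0.08 1096 [-0.011 -0.057 -0.085] [ 0.012  0.056 -0.075]
-0.07 1153 [-0.011 -0.057 -0.075] [ 0.012  0.056 -0.065]
-0.06 929 [-0.012 -0.057 -0.065] [ 0.012  0.056 -0.055]
-0.05 312 [-0.011 -0.05  -0.055] [ 0.011  0.053 -0.048]
tyre 643 [0.5873 0.2617 0.0328] [0.6384 0.2884 0.0724] [array([0.6124, 0.2754]), array([0.0502, 0.0231]), np.float64(7.0885)]
axle 348 [0.6134 0.1404 0.044 ] [0.631  0.2498 0.0496] [ 0.11259905 -0.9936405   0.62183917  0.19628589]
```

View pics/w6.png

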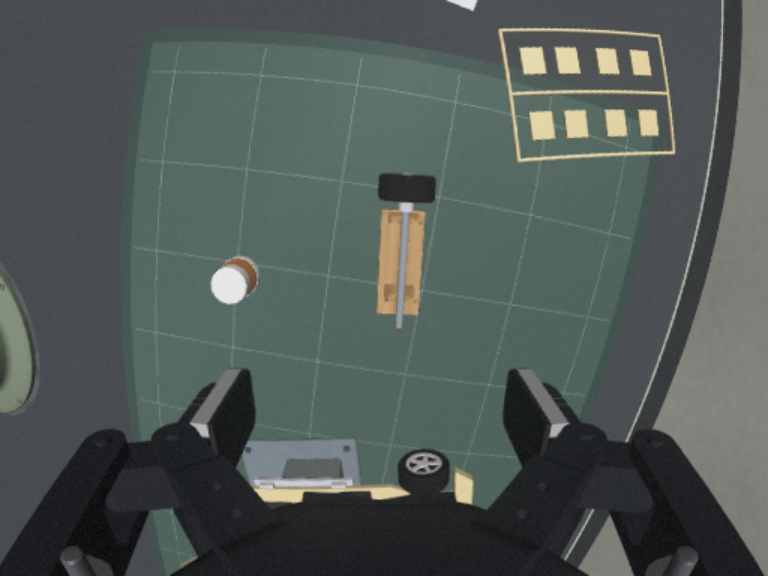

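The wrist view shows the wheel at (407,188) and the axle running down to its bare end at (400,327). The rack lies under it, and the jar at (235,280) is well clear. The open fingers end 48 mm behind the TCP, so I'll grasp with the TCP at about z = −0.005.

Emit:
move_arm:
  series:
    - [[3,1.2,4],[0,0,0.045],100]
    - [[5.6,2.45,8],[0,0,0.045],100]
    - [[5.6,2.45,12],[0,0,0.045],100]
    - [[5.6,2.45,16],[0,0,0.045],100]
    - [[5.6,2.45,18],[0,0,0.045],100]
    - [[5.6,2.45,18],[0,0,0.045],100]
    - [[5.6,2.45,18],[0,0,0.045],100]
    - [[5.6,2.45,18],[0,0,0.045],100]

```text
clock: 13.48
position: [0.6136, 0.2772, 0.0995]
tool_rot: [3.139, -0.001, 1.684]
force: [0.0, -0.3, 1.4]
grip_width: 0.0853
finger_force: 0.0
```

```bash
python3 - <<'E'
from h import *
s=bot.observe();print(s["position"],s["tool_rot"],s["grip_width"],s["clock"])
im,P=cloud("wrist"); np.savez("w7.npz",im=im,P=P)
m=np.isfinite(P[...,0])&(P[...,1]>.1)&(P[...,1]<.33)&(abs(P[...,0]-.61)<.03)&(P[...,2]<.08)
dark=im.max(-1)<60
q=P[m&dark&(P[...,2]>.03)];print("tyre",len(q),q.min(0).round(4),q.max(0).round(4),[np.round(i,4) for i in cv2.minAreaRect(q[:,:2].astype(np.float32))])
i=im.astype(int)
g=(abs(i[...,0]-i[...,2])<25)&(i.max(-1)>70)
q=P[m&g&(P[...,2]>.042)&(P[...,2]<.056)&(P[...,1]<.25)]
if len(q): print("axle",len(q),q.min(0).round(4),q.max(0).round(4),cv2.fitLine(q[:,:2].astype(np.float32),cv2.DIST_HUBER,0,.01,.01).ravel())
E
```

```text
[0.61363467 0.27721367 0.09946138] [ 3.13918355e+00 -8.41969623e-04  1.68359721e+00] 0.08530585285587064 13.4833
tyre 2029 [0.5866 0.2611 0.03  ] [0.6384 0.29   0.0718] [array([0.6127, 0.2756]), array([0.0505, 0.0246]), np.float64(6.7488)]
axle 759 [0.6101 0.1414 0.0444] [0.6315 0.2499 0.0498] [ 0.10912526 -0.99402803  0.62129366  0.20023437]
```

Emit:
move_arm:
  series:
    - [[-0.1,-0.1,3],[0,0,0],100]
    - [[-0.1,-0.1,6],[0,0,0],100]
    - [[-0.1,-0.1,8.5],[0,0,0],100]
    - [[-0.1,-0.1,10.4],[0,0,0],100]
    - [[-0.1,-0.1,10.4],[0,0,0],100]
    - [[-0.1,-0.1,10.4],[0,0,0],100]
    - [[-0.1,-0.1,10.4],[0,0,0],40]
    - [[-0.1,-0.1,10.4],[0,0,0],40]
    - [[-0.1,-0.1,10.4],[0,0,0],40]
    - [[-0.1,-0.1,10.4],[0,0,0],40]
    - [[-0.1,-0.1,10.4],[0,0,0],40]
    - [[-0.1,-0.1,10.4],[0,0,0],40]
  squeeze: 60

```text
clock: 14.53
position: [0.6127, 0.2765, -0.0055]
tool_rot: [3.139, -0.001, 1.685]
force: [1.5, -0.8, 8.0]
grip_width: 0.0504
finger_force: 62.2
```

Emit:
move_arm:
  series:
    - [[0,0,-1],[0,0,0],40]
    - [[0,0,-3],[0,0,0],40]
    - [[0,0,-6],[0,0,0],40]
    - [[0,0,-9],[0,0,0],40]
    - [[0,0,-11],[0,0,0],40]
    - [[0,0,-11],[0,0,0],40]
    - [[0,0,-11],[0,0,0],40]

```text
clock: 15.12
position: [0.612, 0.2764, 0.1047]
tool_rot: [3.139, -0.001, 1.685]
force: [-0.1, -1.3, -1.2]
grip_width: 0.0505
finger_force: 62.6
```

```bash
cat > ax.py <<'E'
from h import *
def axle():
    s=bot.observe();R=Ro.from_euler("xyz",s["tool_rot"])
    im,P=cloud("wrist")
    T=R.inv().apply((P-s["position"]).reshape(-1,3)).reshape(P.shape)
    i=im.astype(int); g=(abs(i[...,0]-i[...,2])<30)&(i.max(-1)>60)
    m=np.isfinite(T[...,0])&(T[...,0]<-.03)&(T[...,0]>-.16)&(abs(T[...,1])<.03)&(T[...,2]>-.075)&(T[...,2]<-.025)
    q=T[m];L=cv2.fitLine(q.astype(np.float32),cv2.DIST_HUBER,0,.01,.01).ravel()
    d=L[:3]*-np.sign(L[0])*-1; d=L[:3]*np.sign(L[0])
    p0=L[3:]+d*(0-L[3])/d[0]
    return s,R,q,d,p0
if __name__=="__main__":
    s,R,q,d,p0=axle()
    print(s["position"],s["tool_rot"],s["clock"],s["force"],s["finger_force"])
    print(len(q),q.min(0).round(4),q.max(0).round(4),"dir tool",d.round(4),"at x=0",p0.round(4),"world dir",R.apply(d).round(4))
E
python3 ax.py
```

```text
[0.61202096 0.27643551 0.10474726] [ 3.13949303e+00 -5.52850851e-04  1.68462208e+00] 15.1167 [-0.11513683 -1.2662167  -1.19179374] 62.61023283004761
199 [-0.044  -0.0034 -0.054 ] [-0.0304  0.0028 -0.0498] dir tool [ 0.9982 -0.03   -0.0515] at x=0 [ 0.     -0.0015 -0.0542] world dir [-0.1433  0.9883  0.052 ]
```

```bash
cat > ax2.py <<'E'
from h import *
def look(cams=("side","top"),n=None):
    s=bot.observe();R=Ro.from_euler("xyz",s["tool_rot"])
    print(s["position"].round(4),s["tool_rot"].round(4),s["clock"],s["force"].round(1),s["finger_force"].round(1))
    for c in cams:
        im,P=cloud(c)
        if n: save(im,n+c+".png")
        T=R.inv().apply((P-s["position"]).reshape(-1,3)).reshape(P.shape)
        m=np.isfinite(T[...,0])&(T[...,0]<-.035)&(T[...,0]>-.155)&(abs(T[...,1])<.02)&(T[...,2]>-.075)&(T[...,2]<-.025)
        q=T[m]
        if len(q)<8: print(c,len(q)); continue
        L=cv2.fitLine(q.astype(np.float32),cv2.DIST_HUBER,0,.01,.01).ravel()
        d=L[:3]*np.sign(L[0]); p=lambda x:L[3:]+d*(x-L[3])/d[0]
        print(c,len(q),q.min(0).round(4),q.max(0).round(4),"dir",d.round(4),"wheel",p(0).round(4),"tip",p(-.137).round(4),"world dir",R.apply(d).round(4))
if __name__=="__main__": look(n="a1")
E
python3 ax2.py
```

```text
Traceback (most recent call last):
  File "ax2.py", line 15, in <module>
    if __name__=="__main__": look(n="a1")
                             ~~~~^^^^^^^^
  File "ax2.py", line 4, in look
    print(s["position"].round(4),s["tool_rot"].round(4),s["clock"],s["force"].round(1),s["finger_force"].round(1))
                                                                                       ^^^^^^^^^^^^^^^^^^^^^^^
AttributeError: 'float' object has no attribute 'round'
```

```bash
sed -i 's/s\["finger_force"\].round(1)/round(s["finger_force"],1)/' ax2.py; python3 ax2.py
```

```text
[0.6115 0.2761 0.1034] [3.1412 0.     1.6847] 15.1667 [ 0.4  0.2 -1.2] 62.6
side 105 [-0.1363 -0.0044 -0.0568] [-0.0533  0.003  -0.0479] dir [ 1.     -0.0091 -0.0013] wheel [ 0.     -0.0014 -0.0525] tip [-0.137  -0.0002 -0.0524] world dir [-0.1227  0.9924  0.0013]
top 40 [-0.1359 -0.0041 -0.0555] [-0.0998  0.0036 -0.0444] dir [0.9999 0.0033 0.0097] wheel [ 0.     -0.0004 -0.05  ] tip [-0.137  -0.0009 -0.0513] world dir [-0.1104  0.9938 -0.0098]
```

Emit:
move_arm:
  series:
    - [[-2,-2.5,0],[0,0,-0.03],40]
    - [[-4,-5,0],[0,0,-0.05],40]
    - [[-6,-7.5,0],[0,0,-0.07],40]
    - [[-8,-10,0],[0,0,-0.09],40]
    - [[-10,-12.5,0],[0,0,-0.112],40]
    - [[-12,-15,0],[0,0,-0.112],40]
    - [[-14,-17.3,0],[0,0,-0.112],40]
    - [[-15.6,-19.1,0],[0,0,-0.112],40]
    - [[-15.6,-19.1,0],[0,0,-0.112],40]
    - [[-15.6,-19.1,0],[0,0,-0.112],40]
    - [[-15.6,-19.1,0],[0,0,-0.112],40]

```text
clock: 16.18
position: [0.4398, 0.0999, 0.1028]
tool_rot: [-3.142, -0.0, 1.797]
force: [0.9, 1.9, -0.7]
grip_width: 0.0503
finger_force: 62.8
```

```bash
python3 ax2.py; python3 - <<'E'
from h import *
# chassis lugs as seen by side and top, for cross-checking
for c in ["side","top"]:
    im,P=cloud(c); m=np.isfinite(P[...,0])
    for n,(x,y) in dict(L=(.4773,-.0657),R=(.4939,-.1383)).items():
        k=P[m&(np.hypot(P[...,0]-x,P[...,1]-y)<.022)&(P[...,2]>.1065)&(P[...,2]<.125)]
        if len(k)>4: print(c,n,len(k),k.mean(0).round(4),np.median(k[:,2]).round(4),[np.round(i,4) for i in cv2.minAreaRect(k[:,:2].astype(np.float32))])
E
```

```text
[0.4398 0.0999 0.1028] [-3.1416e+00 -5.0000e-04  1.7967e+00] 16.1833 [ 0.9  1.9 -0.7] 62.8
side 0
top 75 [-0.1359 -0.0034 -0.0562] [-0.0692  0.0037 -0.0464] dir [ 1.     -0.0018  0.0091] wheel [ 0.     -0.0001 -0.051 ] tip [-1.37e-01  1.00e-04 -5.22e-02] world dir [-0.2257  0.9742 -0.0086]
top L 48 [ 0.4766 -0.0643  0.1102] 0.1101 [array([ 0.4765, -0.0646]), array([0.026, 0.014]), np.float64(18.9317)]
top R 46 [ 0.4933 -0.1382  0.1107] 0.1107 [array([ 0.4933, -0.1385]), array([0.024 , 0.0127]), np.float64(4.3441)]
```

Emit:
move_arm:
  series:
    - [[0,-0.05,1.5],[0,0,0],40]
    - [[0,-0.1,3],[0,0,0],40]
    - [[0,-0.1,4.5],[0,0,0],40]
    - [[0,-0.1,5.5],[0,0,0],40]
    - [[0,-0.1,5.5],[0,0,0],40]
    - [[0,-0.1,5.5],[0,0,0],40]

```text
clock: 16.88
position: [0.4384, 0.0997, 0.0479]
tool_rot: [-3.141, -0.0, 1.797]
force: [-0.3, -0.4, -0.2]
grip_width: 0.0499
finger_force: 62.8
```

```bash
python3 - <<'E'
from ax2 import *
look()
im,P=cloud("side"); np.savez("s8.npz",im=im,P=P); save(im[120:260,140:320],"s8.png",4)
p=bot.camera_params("side");f=192/np.tan(np.radians(p["fovy"])/2)
s=bot.observe();R=Ro.from_euler("xyz",s["tool_rot"])
for n,X in dict(tip=s["position"]+R.apply([-.137,0,-.05]),whl=s["position"]+R.apply([0,0,-.05]),bush=np.array([.4754,-.0580,.098])).items():
    c=np.array(p["R"])@X+p["t"]; print(n,X.round(4),((c[0]/c[2]*f+p["cx"]-140)*4).round(),((c[1]/c[2]*f+p["cy"]-120)*4).round())
E
```

```text
[0.4384 0.0997 0.0479] [-3.1407e+00 -2.0000e-04  1.7974e+00] 16.8833 [-0.3 -0.4 -0.2] 62.8
side 0
top 39 [-0.1361 -0.003  -0.0556] [-0.0966  0.0043 -0.0468] dir [0.9999 0.0036 0.0109] wheel [ 0.      0.0009 -0.0501] tip [-0.137   0.0004 -0.0516] world dir [-0.2212  0.9752 -0.0107]
tip [ 0.4697 -0.034   0.0987] 486.0 359.0
whl [0.439  0.0995 0.0987] 456.0 541.0
bush [ 0.4754 -0.058   0.098 ] 491.0 329.0
```

View pics/s8.png

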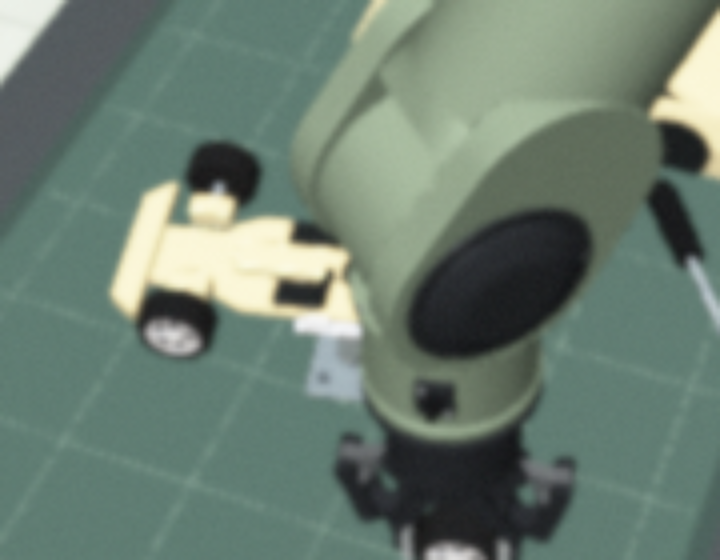

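The side view is blocked by the forearm. The top camera puts the tip laterally within 0.5 mm of the bush line, so I'll advance slowly and watch the force.

Emit:
move_arm:
  series:
    - [[-0.5,0,0],[0,0,0],40]
    - [[-1.0,0,0],[0,0,0],40]
    - [[-1.5,0,0],[0,0,0],40]
    - [[-2.0,0,0],[0,0,0],40]
    - [[-2.3,0,0],[0,0,0],40]
    - [[-2.6,0,0],[0,0,0],40]
    - [[-2.9,0,0],[0,0,0],40]
    - [[-3.2,0,0],[0,0,0],40]
    - [[-3.4,0,0],[0,0,0],40]
    - [[-3.4,0,0],[0,0,0],40]

```text
clock: 17.87
position: [0.4462, 0.0658, 0.048]
tool_rot: [-3.142, 0.0, 1.796]
force: [-0.0, 0.1, -0.8]
grip_width: 0.0504
finger_force: 62.8
```

Emit:
move_arm:
  series:
    - [[-0.3,0,0],[0,0,0],40]
    - [[-0.6,0,0],[0,0,0],40]
    - [[-0.9,0,0],[0,0,0],40]
    - [[-1.2,0,0],[0,0,0],40]
    - [[-1.5,0,0],[0,0,0],40]
    - [[-1.8,0,0],[0,0,0],40]
    - [[-2.1,0,0],[0,0,0],40]
    - [[-2.1,0,0],[0,0,0],40]

```text
clock: 18.53
position: [0.451, 0.045, 0.048]
tool_rot: [-3.142, 0.0, 1.796]
force: [0.6, -0.2, -0.9]
grip_width: 0.0504
finger_force: 62.8
```

```bash
cat > tip.py <<'E'
from ax2 import *
s=bot.observe();R=Ro.from_euler("xyz",s["tool_rot"]);print(s["position"].round(4),s["tool_rot"].round(4),s["force"].round(2),s["moment"].round(3))
im,P=cloud("top");T=R.inv().apply((P-s["position"]).reshape(-1,3)).reshape(P.shape)
m=np.isfinite(T[...,0])&(T[...,0]<-.03)&(T[...,0]>-.15)&(abs(T[...,1])<.02)&(T[...,2]<-.035)&(T[...,2]>-.075)
q=T[m];h=np.digitize(q[:,0],np.arange(-.15,-.02,.005))
for b in np.unique(h): k=q[h==b];print((-.15+.005*(b-.5)).round(4),len(k),k.mean(0).round(4),k.min(0).round(4)[1:],k.max(0).round(4)[1:])
E
python3 tip.py
```

```text
[0.451 0.045 0.048] [-3.1415e+00  2.0000e-04  1.7960e+00] [ 0.63 -0.22 -0.87] [-0.015 -0.044 -0.007]
-0.1475 25 [-0.1476 -0.0006 -0.0391] [-0.0192 -0.0434] [ 0.0196 -0.0359]
-0.1425 27 [-0.1424 -0.001  -0.0384] [-0.0199 -0.042 ] [ 0.0189 -0.0353]
-0.1375 28 [-0.1374  0.0008 -0.0394] [-0.0192 -0.0499] [ 0.02   -0.0363]
-0.1325 26 [-0.1323 -0.0017 -0.0413] [-0.0181 -0.054 ] [ 0.0172 -0.0356]
-0.1275 26 [-0.1274 -0.0003 -0.0424] [-0.0194 -0.0548] [ 0.0186 -0.036 ]
-0.1225 25 [-0.1226  0.0003 -0.0413] [-0.0188 -0.0589] [ 0.0198 -0.0361]
-0.1175 23 [-0.1173 -0.0008 -0.0561] [-0.0178 -0.0655] [ 0.0181 -0.0377]
-0.1125 25 [-0.1125  0.0006 -0.0588] [-0.0143 -0.0662] [ 0.0196 -0.0371]
-0.1075 16 [-0.1076  0.0016 -0.0624] [-0.0101 -0.067 ] [ 0.0113 -0.0587]
-0.1025 6 [-0.103   0.0002 -0.0524] [-0.0026 -0.0551] [ 0.0033 -0.0505]
-0.0975 1 [-0.0991  0.0013 -0.0506] [ 0.0013 -0.0506] [ 0.0013 -0.0506]
```

It came through the left bush with no resistance: the tip shows about 30 mm inside. Continuing to the right bush.

Emit:
move_arm:
  series:
    - [[-0.5,0,0],[0,0,0],40]
    - [[-1.0,0,0],[0,0,0],40]
    - [[-1.5,0,0],[0,0,0],40]
    - [[-2.0,0,0],[0,0,0],40]
    - [[-2.5,0,0],[0,0,0],40]
    - [[-3.0,0,0],[0,0,0],40]
    - [[-3.5,0,0],[0,0,0],40]
    - [[-4.0,0,0],[0,0,0],40]
    - [[-4.0,0,0],[0,0,0],40]

```text
clock: 19.33
position: [0.46, 0.0056, 0.0479]
tool_rot: [-3.141, 0.0, 1.796]
force: [1.1, 0.0, -0.9]
grip_width: 0.0502
finger_force: 62.8
```

```bash
python3 tip.py
```

```text
[0.46   0.0056 0.0479] [-3.1414e+00  3.0000e-04  1.7956e+00] [ 1.12  0.01 -0.9 ] [ 0.008 -0.001  0.003]
-0.1475 22 [-0.1475  0.0004 -0.0604] [-0.0141 -0.0672] [ 0.0195 -0.0391]
-0.1425 35 [-0.1424 -0.0019 -0.0528] [-0.0187 -0.0648] [ 0.018  -0.0352]
-0.1375 24 [-0.1376 -0.0005 -0.0405] [-0.0199 -0.0611] [ 0.0194 -0.0351]
-0.1325 24 [-0.1324 -0.0005 -0.0413] [-0.0188 -0.0546] [ 0.0169 -0.0353]
-0.1275 27 [-0.1272  0.0005 -0.0417] [-0.018  -0.0538] [ 0.0189 -0.0351]
-0.1225 23 [-1.223e-01  1.000e-04 -4.190e-02] [-0.0196 -0.0567] [ 0.0195 -0.036 ]
-0.1175 20 [-0.1179  0.0014 -0.042 ] [-0.016  -0.0549] [ 0.0174 -0.0355]
-0.1125 19 [-0.1128  0.0064 -0.0425] [-0.0066 -0.0537] [ 0.0187 -0.035 ]
-0.1075 12 [-0.1077  0.0092 -0.0423] [-0.0024 -0.057 ] [ 0.02   -0.0356]
-0.1025 9 [-0.1032  0.0111 -0.0423] [ 0.002  -0.0521] [ 0.0177 -0.0361]
-0.0975 3 [-0.098   0.0163 -0.0397] [ 0.0128 -0.0432] [ 0.0197 -0.0364]
```

Emit:
move_arm:
  series:
    - [[-0.3,0.02,0],[0,0,0],40]
    - [[-0.6,0.03,0],[0,0,0],40]
    - [[-0.9,0.03,0],[0,0,0],40]
    - [[-1.2,0.03,0],[0,0,0],40]
    - [[-1.5,0.03,0],[0,0,0],40]
    - [[-1.5,0.03,0],[0,0,0],40]

```text
clock: 19.88
position: [0.4636, -0.0085, 0.048]
tool_rot: [-3.141, 0.0, 1.796]
force: [-0.6, -0.1, -0.2]
grip_width: 0.0501
finger_force: 62.8
```

Emit:
move_arm:
  series:
    - [[-0.3,0,0],[0,0,0],40]
    - [[-0.6,0,0],[0,0,0],40]
    - [[-0.9,0,0],[0,0,0],40]
    - [[-1.2,0,0],[0,0,0],40]
    - [[-1.5,0,0],[0,0,0],40]
    - [[-1.8,0,0],[0,0,0],40]
    - [[-2.1,0,0],[0,0,0],40]
    - [[-2.3,0,0],[0,0,0],40]
    - [[-2.5,0,0],[0,0,0],40]
    - [[-2.5,0,0],[0,0,0],40]

```text
clock: 20.72
position: [0.4691, -0.0326, 0.048]
tool_rot: [-3.142, 0.0, 1.796]
force: [-0.9, -0.6, -1.0]
grip_width: 0.0505
finger_force: 62.8
```

```bash
python3 - <<'E'
from h import *
s=bot.observe();R=Ro.from_euler("xyz",s["tool_rot"]);print(s["position"].round(4),s["force"].round(2),s["moment"].round(3),s["clock"])
for c in ["top","wrist"]:
    im,P=cloud(c);T=R.inv().apply((P-s["position"]).reshape(-1,3)).reshape(P.shape)
    m=np.isfinite(T[...,0])&(T[...,0]<.02)&(T[...,0]>-.15)&(abs(T[...,1])<.012)&(T[...,2]<-.035)&(T[...,2]>-.085)
    q=T[m];h=np.digitize(q[:,0],np.arange(-.15,.03,.004))
    for b in np.unique(h): k=q[h==b];print(c,(-.15+.004*(b-.5)).round(4),len(k),np.percentile(k[:,2],[5,50,95]).round(4),k[:,1].mean().round(4))
E
```

```text
[ 0.4691 -0.0326  0.048 ] [-0.93 -0.6  -0.98] [-0.011  0.049 -0.026] 20.7167
top -0.136 2 [-0.0516 -0.0499 -0.0483] -0.0013
top -0.132 5 [-0.0529 -0.05   -0.0458] 0.0003
top -0.128 2 [-0.0549 -0.053  -0.0511] 0.0
top -0.124 4 [-0.052  -0.0507 -0.049 ] 0.0004
top -0.12 5 [-0.0528 -0.052  -0.0496] -0.0001
top -0.116 3 [-0.0589 -0.055  -0.0519] 0.0026
top -0.112 8 [-0.0651 -0.0624 -0.0591] 0.0062
top -0.108 4 [-0.0675 -0.065  -0.0623] 0.009
wrist -0.036 4 [-0.0467 -0.0463 -0.0461] 0.0038
wrist -0.032 190 [-0.0634 -0.0624 -0.053 ] -0.0004
wrist -0.028 574 [-0.0632 -0.0604 -0.0552] 0.0001
wrist -0.024 3 [-0.0599 -0.0594 -0.0591] -0.0007
wrist -0.012 153 [-0.0748 -0.0735 -0.0712] -0.0006
wrist -0.008 383 [-0.0757 -0.0744 -0.0724] 0.0
wrist -0.004 408 [-0.0757 -0.0745 -0.0723] -0.0002
wrist 0.0 427 [-0.0757 -0.0744 -0.0724] 0.0001
wrist 0.004 453 [-0.0758 -0.0744 -0.0723] -0.0001
wrist 0.008 1231 [-0.0752 -0.0582 -0.0364] -0.0
wrist 0.012 1220 [-0.0731 -0.0641 -0.0379] 0.0001
```

The bare end shows about 20 mm out of the right bush, and the hub gap is about 4 mm. I'll close it by another 2.5 mm, gently.

Emit:
move_arm:
  series:
    - [[-0.1,0,0],[0,0,0],40]
    - [[-0.2,0,0],[0,0,0],40]
    - [[-0.25,0,0],[0,0,0],40]
    - [[-0.25,0,0],[0,0,0],40]
    - [[-0.25,0,0],[0,0,0],40]

```text
clock: 21.23
position: [0.4697, -0.0346, 0.048]
tool_rot: [3.142, -0.0, 1.797]
force: [-0.7, 0.2, -0.9]
grip_width: 0.0504
finger_force: 62.8
```

```bash
python3 - <<'E'
from h import *
s=bot.observe();R=Ro.from_euler("xyz",s["tool_rot"]);print(s["position"].round(4),s["force"].round(2),s["finger_force"],s["clock"])
im,P=cloud("wrist");T=R.inv().apply((P-s["position"]).reshape(-1,3)).reshape(P.shape)
m=np.isfinite(T[...,0])&(T[...,0]<-.005)&(T[...,0]>-.05)&(abs(T[...,1])<.012)&(T[...,2]<-.05)&(T[...,2]>-.085)
q=T[m];h=np.digitize(q[:,0],np.arange(-.05,0,.001))
for b in np.unique(h): k=q[h==b];print((-.05+.001*(b-.5)).round(4),len(k),k[:,2].mean().round(4))
q=P[np.isfinite(P[...,0])&(P[...,2]>.125)&(P[...,2]<.15)&(P[...,0]>.55)&(P[...,0]<.61)&(P[...,1]<-.05)&(P[...,1]>-.13)]
print("bar z",len(q),np.percentile(q[:,2],[5,50,95]) if len(q) else 0)
E
```

```text
[ 0.4697 -0.0346  0.048 ] [-0.65  0.2  -0.9 ] 62.79740810394287 21.2333
-0.0345 4 -0.0618
-0.0335 13 -0.0623
-0.0325 34 -0.0624
-0.0315 65 -0.0627
-0.0305 76 -0.0623
-0.0295 64 -0.0623
-0.0285 66 -0.0626
-0.0275 81 -0.0624
-0.0265 166 -0.0609
-0.0255 191 -0.0605
-0.0245 26 -0.0605
-0.0235 1 -0.0613
-0.0145 1 -0.0706
-0.0135 30 -0.0724
-0.0125 34 -0.0728
-0.0115 45 -0.0737
-0.0105 79 -0.0739
-0.0095 90 -0.0742
-0.0085 81 -0.0744
-0.0075 103 -0.0744
-0.0065 101 -0.0743
-0.0055 93 -0.0743
bar z 3 [0.12623348 0.12630238 0.12761495]
```

```bash
python3 -c "
from workcell import bot
print(bot.job_done())"
```

```text
the job is handed in; nothing more can be done
None
```

The job is handed in at about 21 s, with no verdict returned: by my measurements the clamp is closed, the axle spans both bushes (bare end about 20 mm out on the right, hub about 1 mm off the left bush), and the wheel is still gripped at about 63 N.

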